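# Pack the tyre repair kit into the chest with the folding lid stay

## Task

Pack the repair kit away: raise the wooden chest's lid by its bar until the folding brass stay locks straight and holds it up by itself, then stand every green cup upright in the wide middle bay and lay every grey tyre lever in the narrow bay at the left end, holding the thin cups lightly. With everything in, push the stay's red knee back to break the lock, take the lid by its bar again and lower it gently, without letting it drop, until it is fully shut. Leave the other things on the shelf where they are.

Things in the scene. Friction and masses are not known exactly. Their poses are not given: they have to be found in the camera images.
- chest: Wooden chest, fixed: 210 mm deep (x), 375 wide (y), 95 high without lid, walls and floor 10. Origin: centre of its underside; front faces -x, y to the robot's left. Lid hinge line at x 105, z 95 mm. Two partitions 50 mm above the floor make three bays: right (y below -122), where the stay folds, left empty; wide (y -117 to 83); narrow (y 88 to 177).
- cup_bay (a point): Centre of the floor of the wide middle bay (190 mm along x, 200 mm along y), 10 mm above the shelf; axes as the chest's.
- lever_bay (a point): Centre of the floor of the narrow left bay (190 mm along x, 89 mm along y), 10 mm above the shelf; axes as the chest's. Levers lie front to back here and may lie on one another.
- lid (a joint): Angle of the lid: 0 shut, 1.36 fully raised, where the straight stay stops it. The lid is 12 mm thick and weighs 0.6 kg. Its stiff hinge holds it wherever it is above about 1.2 rad, even unlocked; lower down it falls if let go.
- lid_bar (a point): Middle of the lid's handle: a round steel bar 12 mm thick, 120 mm long, parallel to the hinge, 40 mm ahead of the lid's front edge (34 mm free between), 250 mm from the hinge line and 6 mm above the lid's underside, whose plane holds the hinge line. Grip it from above, a finger on either side, at any lid angle; it turns in the grip as the lid swings.
- knee (a joint): Knee of the folding brass stay at the chest's right end, moving with the lid: 0 folded (lid shut), 2.69 straight, 2.79 locked at its stop. It unfolds as the lid rises; with the lid fully up and let go, a light spring snaps it to 2.79 and it bears the lid. Pushing it with 1 to 4 N towards the hinge (chest +x) breaks it: let go at 2.3, it stays so, lid at 1.32; above 2.5 it springs back.
- stay_knee (a point): Centre of the red knuckle on the stay's knee: a cylinder 22 mm thick, 32 mm long along chest y, centred here. Locked, it is about 25 mm above the chest's rim and some 45 mm clear of the lid; pushed back, it moves towards the hinge and down (0.9 to 0.45). The space in front of it (chest -x) is free.
- cup_a: A thin green plastic stacking cup, open at the top, 62 mm across the rim, 52 mm across the foot, 72 mm high, wall 2.5 mm, 45 g. Origin: centre of its foot; z up when it stands. It cracks if the fingers squeeze it with more than 15 N a side. May be absent (None).
- cup_b: A thin green plastic stacking cup, open at the top, 62 mm across the rim, 52 mm across the foot, 72 mm high, wall 2.5 mm, 45 g. Origin: centre of its foot; z up when it stands. It cracks if the fingers squeeze it with more than 15 N a side. May be absent (None).
- lever_a: A grey plastic tyre lever lying flat, 113 mm long, 21 mm wide, 12 mm thick (its hooked end, towards +x, is a little thinner), 45 g. Origin: on its underside, at mid-length; x along its length, y across it, z up. May be absent (None).
- lever_b: A grey plastic tyre lever lying flat, 113 mm long, 21 mm wide, 12 mm thick (its hooked end, towards +x, is a little thinner), 45 g. Origin: on its underside, at mid-length; x along its length, y across it, z up. May be absent (None).
- lever_c: A grey plastic tyre lever lying flat, 113 mm long, 21 mm wide, 12 mm thick (its hooked end, towards +x, is a little thinner), 45 g. Origin: on its underside, at mid-length; x along its length, y across it, z up. May be absent (None).
- pot: Bystander: aluminium pot with a screw-top lid, 69 mm across, 65 mm high, upright. Origin: centre of its underside. Leave alone.
- awl: Bystander: awl lying down, wooden handle 90 mm long and 32 mm thick towards -x, steel spike towards +x, 172 mm in all. Origin on its underside below the handle's ferrule end. Leave alone.
- spanner: Bystander: steel spanner lying flat, 170 mm long along x. Leave alone.
- oil: Bystander: yellow oil bottle, 48 mm across, 130 mm high, upright. Origin: centre of its underside. Leave alone.
- patch_tin: Bystander: flat red tin, 75 by 110 mm, 24 mm high. Origin: centre of its underside. Leave alone.
- hub: Bystander: aluminium wheel hub standing on end, 54 mm across, 72 mm high. Origin: centre of its underside. Leave alone.
- tube_box: Bystander: cardboard box, 80 by 100 mm, 50 mm high. Origin: centre of its underside. Leave alone.
Not all that is in view belongs to the job. What is shaped like the lever_a but purple is not meant.

How it is judged:
By the outcome, as a careful person would: the job done as asked, in the order asked, and still so for the second after the job is handed in, with the robot touching nothing.
Of cup_a, cup_b, lever_a, lever_b, lever_c only 3 to 5 are there at a start; the rules pass over those that are not, and their reading is None.
At some moment in a run one of lever_a, lever_b, lever_c, cup_a, cup_b may be knocked a few centimetres aside while the robot is not near it.
It also fails if it takes over 210 s, if anything falls off the work surface, if the arm or the gripper's body presses on something with over 40 N, if the wrist force passes 120 N, or if a joint passes its speed limit or range.

## Robot

A 6-joint arm with a two-finger parallel gripper is mounted at the origin on the work surface. World frame = base frame: x ahead of the robot, y to its left, z up, the work surface at z = 0. Lengths are in m, angles in rad, forces in N, time in s.
With the tool pointing down it reaches from about 0.275 to 0.975 m from the base axis. Payload 8.4 kg.
Tool frame: the origin (TCP) lies at the very end of the fingers, on their centre line; the grasp point (between the pads) lies 19 mm behind it (bot.pinch_z is the distance from the TCP to the grasp point, in m); z points along the fingers, y is the line along which they close (so a half turn about z gives the same grasp; the last joint's range is limited). The gripper opens to 92 mm and grips with 3 to 60 N. Pads are 20 mm wide; open, the fingers measure 128 mm over their backs; the gripper's body (75 mm by 189 mm) begins 69 mm behind the grasp point.
Start: joints at [1.184, 0.353, 1.633, -0, 1.155, -0.002], TCP at [0.235, 0.579, 0.215] pointing down, gripper open.
Joint ranges: [-2.63, 2.63], [-0.92, 2.1], [0.06, 2.66], [-1.3, 4.44], [0, 2.69], [-3.02, 3.02]. Speed limits (rad/s): [2.22, 2.22, 2.79, 3.14, 3.14, 3.14].

## Interface

Orientations are given as a unit quaternion [w, x, y, z].
In Python, from rig import get_state, optics, bot gives the robot as it stands.
- The arm moves only by the tool play_rows, never from a script. Its argument "plan" is a list of rows, each a list of 7 numbers: the shift along the world's x, y, z in parts of the range, where 1.0 means 0.8 m, then the turn, a rotation vector about the world's x, y, z in a scale on which 1.0 is 180 degrees, then the opening, from 0 (shut) to 1 (fully open). A call has 1 to 10 rows; each row is the pose to reach, as a shift and turn from the pose commanded when the call began; what a row does not reach only later rows make up. A row lasts 1/8 s, in which the tool goes at most 62.5 mm and 10.7 degrees, less where a joint would pass 70% of its speed; a pose out of reach is approached as far as the arm can. Shift and turn numbers lie between -1 and 1, and a call with a number outside is refused. A call with a gripper value outside its range is refused whole. The fingers move at their own pace and stop on an object; "newtons" is the grip in N (left out, the last holds). Time passes only in rows, so rows that repeat a pose let the fingers close. It gives the time, the measured TCP pose, the force, the opening and the grip force at its end, in the units of the state.
- get_state(): the state, without advancing time (a new reading comes with each control period).
- optics.read_camera(name): name is "side" or "top"; returns (picture, depth): 420x560x3 uint8, red, green, blue; 420x560 float32, m along the optical axis (not along the pixel's ray), 0 where there is no reading.
- optics.get_calibration(name): a dict with "fov_y" (degrees; the focal length in pixels is half the picture's height over the tangent of half this angle, whatever the lens; pixels are square), "cx", "cy" (the principal point, pixels), "extrinsics" (4x4, takes a point from camera to world coordinates). Camera axes: x right, y down, z forward; pixel columns grow to the right and rows downward; lengths in m; the calibration is good to about 2 mm. A picture is of the moment at which its call begins. get_calibration takes no time and is no camera call.
- bot.job_done(): hands the job in; it is judged then, once.
The state is a dict: "time": time; "qpos": joint angles; "qvel": joint speeds; "joint_efforts": joint torques, N m; "tool_pos": TCP position; "eef_rot": TCP orientation; "force": force on the tool from outside, world axes, zero at the start; "ft_torque": the same for the moment, N m; "gripper_width": finger opening in m; "grip_force": force on a finger pad.
Only numpy, scipy, OpenCV 4.12 (cv2) and the standard library are available. Lean on these libraries where they do the work, as an engineer would, in place of code of your own. Each camera call takes 0.05 s, during which the arm holds its last target. There are 200 camera calls.

## Working session

There is one attempt and no reset: what is moved stays moved. The work goes in short steps, Python scripts to look and compute and a tool call to move; the robot and the scene stay as the last step left them, time stands still between calls to the robot, and variables do not carry over. Pictures are saved under pics/ and viewed, at most 14 in all, crops included, and the job is handed in when it is done.

Besides the shell and the picture viewer there is one more tool, called as name(argument=value, ...), one argument or row to a line, values as JSON. play_rows: Moves the arm, as the interface text tells. Its arguments: {"type":"object","properties":{"plan":{"type":"array","items":{"type":"array","items":{"type":"number"}}},"newtons":{"type":"number"}},"required":["plan"]}

```bash
ls; mkdir -p pics; cat > h.py <<'E'
import numpy as np, cv2
from rig import get_state, optics, bot
def snap(n,f):
    im,d=optics.read_camera(n); cv2.imwrite('pics/'+f+'.png',im[:,:,::-1]); np.savez('pics/'+f+'.npz',im=im,d=d,**{'E':optics.get_calibration(n)['extrinsics']}); return im,d
def load(f):
    z=np.load('pics/'+f+'.npz'); return z['im'],z['d']
def ray(n):
    c=optics.get_calibration(n); return c['cx'],c['cy'],210/np.tan(np.radians(c['fov_y']/2)),np.array(c['extrinsics'])
def cloud(n,d):
    cx,cy,f,E=ray(n); v,u=np.mgrid[:420,:560]
    p=np.stack([(u-cx)/f*d,(v-cy)/f*d,d],-1); w=p@E[:3,:3].T+E[:3,3]; w[d<=0]=np.nan; return w
def atz(n,u,v,z):
    cx,cy,f,E=ray(n); r=E[:3,:3]@np.array([(u-cx)/f,(v-cy)/f,1]); o=E[:3,3]; return o+r*(z-o[2])/r[2]
E
python3 - <<'E'
from h import *
for n in('side','top'):
    print(n,optics.get_calibration(n)); snap(n,n+'0')
print(get_state())
E
```

```text
pics
side {'fov_y': 42.22999555711121, 'cx': 282.4222828562648, 'cy': 206.17809225539713, 'extrinsics': array([[-0.96052092,  0.17279307, -0.21804157,  0.92706131],
       [ 0.2781955 ,  0.60391361, -0.74692411,  1.37413433],
       [ 0.00261496, -0.77809441, -0.6281419 ,  1.24484087],
       [ 0.        ,  0.        ,  0.        ,  1.        ]])}
top {'fov_y': 45.38017068938556, 'cx': 279.1156179946937, 'cy': 200.80254728542127, 'extrinsics': array([[-1.58580599e-02, -9.93463192e-01,  1.13046048e-01,
         3.51784955e-01],
       [-9.99872429e-01,  1.59722964e-02,  1.04839679e-04,
        -1.13771116e-02],
       [-1.90975934e-03, -1.13029964e-01, -9.93589744e-01,
         1.62016219e+00],
       [ 0.00000000e+00,  0.00000000e+00,  0.00000000e+00,
         1.00000000e+00]])}
{'time': 0.1, 'qpos': array([ 1.18360609e+00,  3.53614619e-01,  1.63404433e+00, -2.76753261e-05,
        1.15519791e+00, -2.45282261e-03]), 'qvel': array([ 0.00125196,  0.0006083 , -0.00154573,  0.0017804 , -0.00056375,
        0.00101973]), 'joint_efforts': array([-9.39735655e-04, -5.94906986e+01, -3.34927547e+01,  6.99658343e-02,
        1.84795260e-02, -2.14760468e-05]), 'tool_pos': array([0.23444489, 0.57888655, 0.21392306]), 'eef_rot': array([-1.09952716e-04,  1.91178912e-01,  9.81555003e-01, -6.22593909e-04]), 'force': array([-0.2541142 , -0.51883679, -0.10984254]), 'ft_torque': array([-0.02292916,  0.00510864, -0.01217885]), 'grip_force': 0.0, 'gripper_width': 0.09202914267338966}
```

View pics/top0.png

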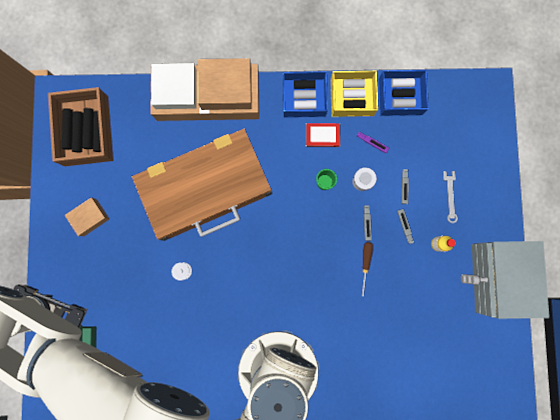

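View pics/side0.png

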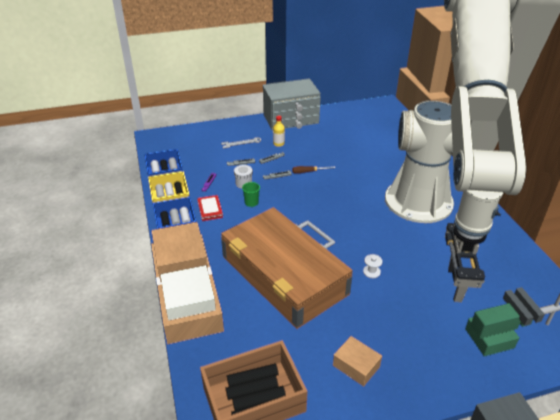

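The top view shows a chest with its lid bar at (217,222), one green cup at (326,180), and grey levers at (405,187), (368,223) and (405,226). The purple lever at (372,142) isn't meant. The awl is at (367,265), just below one of the levers. I'll enlarge the crop to confirm.

```bash
python3 - <<'E'
from h import *
im,d=load('top0')
c=cv2.resize(im[110:310,300:480,::-1],None,fx=3,fy=3,interpolation=cv2.INTER_CUBIC);cv2.imwrite('pics/c1.png',c[:600])
w=cloud('top',d)
h=w[...,2]
print('table z',np.nanmedian(h[280:320,200:300]))
# chest
m=(h>0.08)&(h<0.125); mm=np.zeros_like(m);mm[120:245,125:275]=m[120:245,125:275]
P=w[mm]; print('lid z',np.median(P[:,2]))
r=cv2.minAreaRect(P[:,:2].astype(np.float32)); print(r, cv2.boxPoints(r))
# grey levers
for (u0,u1,v0,v1) in [(395,415,165,205),(360,376,203,241),(393,418,205,246),(312,340,165,192)]:
    s=h[v0:v1,u0:u1]; mm=s>(0.0065 if u0!=312 else .03)
    n,l,st,ce=cv2.connectedComponentsWithStats(mm.astype(np.uint8))
    k=1+np.argmax(st[1:,4]); Q=w[v0:v1,u0:u1][l==k]
    r=cv2.minAreaRect(Q[:,:2].astype(np.float32)); print(u0,len(Q),r,'zmax',np.percentile(Q[:,2],[50,95]))
E
```

```text
table z -8.333610569177807e-06
lid z 0.10693766753088263
((0.566691517829895, 0.2180720418691635), (0.2641682028770447, 0.3753807246685028), 22.695785522460938) [[ 0.37241706  0.3402658 ]
 [ 0.5172533  -0.00604789]
 [ 0.76096594  0.09587827]
 [ 0.61612976  0.44219196]]
395 176 ((0.5623724460601807, -0.41887912154197693), (0.025622939690947533, 0.08829981833696365), 88.1009521484375) zmax [0.01122613 0.01761612]
360 196 ((0.46215692162513733, -0.2937363386154175), (0.02281426265835762, 0.10970903187990189), 89.11371612548828) zmax [0.01223477 0.01871898]
393 190 ((0.4477037191390991, -0.4162485897541046), (0.11187891662120819, 0.02202473394572735), 16.87171745300293) zmax [0.01180238 0.01707595]
312 154 ((0.5959067940711975, -0.16027212142944336), (0.061890169978141785, 0.06412675976753235), 43.15462875366211) zmax [0.06715391 0.07512037]
```

View pics/c1.png

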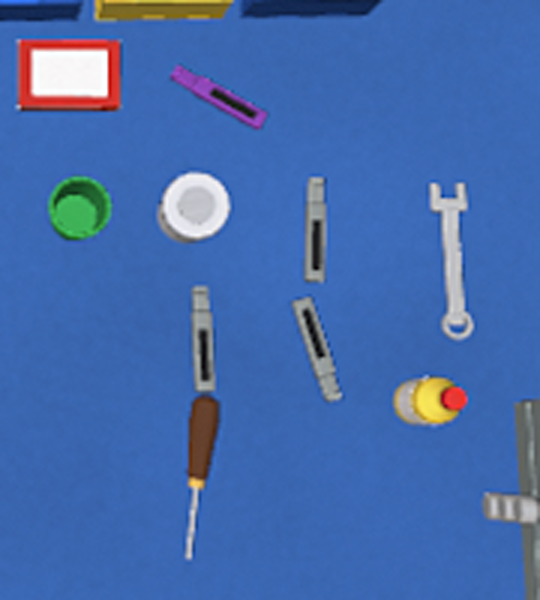

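The crop confirms three grey levers: A at (316,230) and B at (203,338) have their hooks up, and C at (318,350) has its hook down. There is a single green cup at (80,208). The purple lever at (220,97) and the spanner are excluded. Next I'll refine the chest, bar and lever poses using both views.

```bash
python3 - <<'E'
from h import *
im,d=load('top0'); w=cloud('top',d); h=w[...,2]
ims,ds=load('side0'); ws=cloud('side',ds)
a=np.radians(22.7); ex=np.array([np.cos(a),np.sin(a)]); ey=np.array([-ex[1],ex[0]]); o=np.array([.5916,.2285])
for nm,W in(('top',w),('side',ws)):
    X=(W[...,:2]-o)@ex; Y=(W[...,:2]-o)@ey; Z=W[...,2]
    m=(abs(X)<.13)&(abs(Y)<.21)&(Z>.099)&(Z<.116)
    P=W[m]; 
    r=cv2.minAreaRect(P[:,:2].astype(np.float32)); print(nm,'lid z',np.median(P[:,2]),r)
    for q in (-.15,-.1,0,.1,.15):
        s=m&(abs(Y-q)<.012); t=m&(abs(X-q*.5)<.008)
        print('  Y',q,'X',np.nanpercentile(X[s],[1,99]).round(4),' X',q*.5,'Y',np.nanpercentile(Y[t],[1,99]).round(4))
    b=(X<-.12)&(X>-.17)&(abs(Y)<.1)&(Z>.085)&(Z<.125)
    b2=b&(X<-.137)&(abs(Y)<.05)
    print('  bar X med',np.median(X[b2]),np.percentile(X[b2],[5,95]),'Yext',np.percentile(Y[b],[1,99]),'z',np.percentile(Z[b2],[50,90]), b2.sum())
# objs in side view
def blob(W,c,rad,z0,z1):
    q=W[(np.hypot(W[...,0]-c[0],W[...,1]-c[1])<rad)&(W[...,2]>z0)&(W[...,2]<z1)]
    return q
for nm,c in (('A',(.562,-.419)),('B',(.465,-.294)),('C',(.448,-.416))):
    for v,W in(('top',w),('side',ws)):
        q=blob(W,c,.062,.007,.018); 
        r=cv2.minAreaRect(q[:,:2].astype(np.float32)); print(nm,v,len(q),np.round(r[0],4),np.round(r[1],4),round(r[2],1),'med',np.median(q,0).round(4))
for v,W in(('top',w),('side',ws)):
    q=blob(W,(.596,-.16),.045,.062,.09); print('cup',v,len(q),cv2.minAreaRect(q[:,:2].astype(np.float32)),np.percentile(q[:,2],[50,95]))
    q=blob(W,(.59,-.25),.05,.055,.09); print('pot',v,len(q),cv2.minAreaRect(q[:,:2].astype(np.float32)),np.percentile(q[:,2],[50,95]))
E
```

```text
top lid z 0.10705397435912856 ((0.5791966915130615, 0.22332926094532013), (0.23129203915596008, 0.3760993778705597), 22.458404541015625)
  Y -0.15 X [-0.1113  0.094 ]  X -0.075 Y [-0.1837  0.1837]
  Y -0.1 X [-0.1115  0.0954]  X -0.05 Y [-0.1831  0.1829]
  Y 0 X [-0.1116  0.0947]  X 0.0 Y [-0.1835  0.1832]
  Y 0.1 X [-0.1111  0.0972]  X 0.05 Y [-0.1831  0.183 ]
  Y 0.15 X [-0.1123  0.0946]  X 0.075 Y [-0.1841  0.182 ]
  bar X med -0.15368654409269256 [-0.1583204  -0.14771702] Yext [-0.06555177  0.06478806] z [0.10544877 0.10967779] 131
side lid z 0.10555777764398933 ((0.5812909007072449, 0.22483602166175842), (0.23852267861366272, 0.3795691728591919), 22.514263153076172)
  Y -0.15 X [-0.1052  0.099 ]  X -0.075 Y [-0.1788  0.186 ]
  Y -0.1 X [-0.108   0.1011]  X -0.05 Y [-0.183   0.1871]
  Y 0 X [-0.1069  0.1013]  X 0.0 Y [-0.1831  0.1871]
  Y 0.1 X [-0.1075  0.1028]  X 0.05 Y [-0.1837  0.1874]
  Y 0.15 X [-0.1066  0.1003]  X 0.075 Y [-0.1825  0.1873]
  bar X med -0.14707659363897116 [-0.15387284 -0.14316569] Yext [-0.06268775  0.06682018] z [0.10355757 0.10823443] 101
A top 198 [ 0.5
[... 330 characters left out ...]
.0838 0.1071] 67.5 med [ 0.4486 -0.4151  0.0114]
C side 75 [ 0.4513 -0.4238] [0.1073 0.1021] 5.8 med [ 0.4577 -0.4087  0.0102]
cup top 97 ((0.5959067940711975, -0.16027212142944336), (0.061890169978141785, 0.06412675976753235), 43.15462875366211) [0.07067384 0.07602897]
pot top 284 ((0.5933166742324829, -0.27628809213638306), (0.06359843164682388, 0.05433235689997673), 46.778133392333984) [0.06557258 0.07164293]
cup side 91 ((0.5998719930648804, -0.1566605269908905), (0.06901255249977112, 0.0644567608833313), 34.66908264160156) [0.06875097 0.07284969]
pot side 145 ((0.5995904207229614, -0.2720126509666443), (0.05417422577738762, 0.0675259679555893), 88.21125030517578) [0.06375805 0.06856963]
```

The two views agree to about 5 mm. The averages are:

| Thing | Pose |
|---|---|
| Chest origin | (0.586, 0.227), yaw 22.6° |
| Bar | (0.452, 0.171, 0.101) |

Next I'll move above the bar with the fingers narrowed.

The rows are not in the units I measure in: shifts go in shares of 0.8 m and turns go in shares of 180 degrees. I convert before sending: -0.408 m / 0.8 = -0.51, 0.2175 m / 0.8 = 0.2719, -45.2 degrees / 180 = -0.2511.

play_rows(
  plan=[
    [0.0375,-0.0625,0,0,0,-0.05,0.3],
    [0.075,-0.125,0,0,0,-0.1,0.3],
    [0.1125,-0.2,0,0,0,-0.15,0.3],
    [0.15,-0.275,0,0,0,-0.2,0.3],
    [0.1875,-0.35,0,0,0,-0.25,0.3],
    [0.225,-0.425,0,0,0,-0.2511,0.3],
    [0.25,-0.475,-0.025,0,0,-0.2511,0.3],
    [0.2719,-0.51,-0.05,0,0,-0.2511,0.3],
    [0.2719,-0.51,-0.0625,0,0,-0.2511,0.3],
    [0.2719,-0.51,-0.0625,0,0,-0.2511,0.3],
  ],
  newtons=25,
)

```text
time: 1.35
tool_pos: [0.4513, 0.1715, 0.1639]
eef_rot: [-0.001, 0.554, 0.833, -0.001]
force: [-0.7, -0.1, 1.5]
gripper_width: 0.0275
grip_force: 0.0
```

```bash
python3 - <<'E'
from h import *
im,d=snap('side','side1'); im2,d2=snap('top','top1')
a=cv2.resize(im[180:300,250:400,::-1],None,fx=4,fy=4,interpolation=cv2.INTER_CUBIC)
cv2.imwrite('pics/c2.png',a)
s=get_state();print(s['tool_pos'],s['eef_rot'],s['gripper_width'])
E
```

```text
[0.45182967 0.17229855 0.16491685] [-5.74886407e-05  5.53274571e-01  8.32998936e-01  1.36105100e-04] 0.027542633525940035
```

View pics/c2.png

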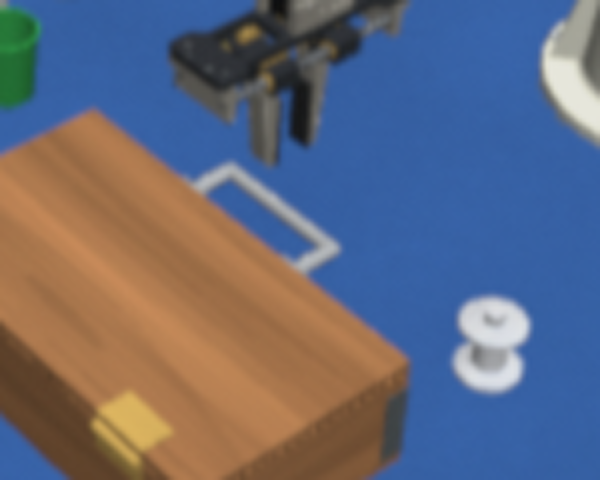

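The gripper hangs above and behind the bar. The finger tips are at about (316,221) and (326,217) in the full picture, and the bar runs from (308,222) to (334,242). I'll project the TCP into the view to check the camera's offset.

```bash
python3 - <<'E'
from h import *
a=np.radians(22.6); ex=np.array([np.cos(a),np.sin(a),0])
def proj(n,p):
    cx,cy,f,E=ray(n); q=E[:3,:3].T@(np.array(p)-E[:3,3]); return cx+f*q[0]/q[2],cy+f*q[1]/q[2]
t=np.array([.4518,.1723,.1649])
for s in(-1,1): print([proj('side',t+s*ex*k) for k in(.014,.023,.032)])
print('top',proj('top',t))
# bar ends by side/top pixel
for n in('side','top'):
  for z in(.101,): 
    ey=np.array([-ex[1],ex[0],0]); b=np.array([.452,.171,.101]); print(n,proj(n,b+.06*ey),proj(n,b-.06*ey),proj(n,b))
im,d=load('side1'); w=cloud('side',d)
m=(w[...,2]>.166)&(w[...,2]<.18)&(np.hypot(w[...,0]-.452,w[...,1]-.172)<.06)
q=w[m]; r=np.argwhere(m); print(len(q),q.mean(0), np.c_[r[::12,::-1],q[::12].round(4)])
E
```

```text
[(np.float64(324.41999335324476), np.float64(214.8478484532351)), (np.float64(326.56809088073084), np.float64(213.69182473344364)), (np.float64(328.70505051517915), np.float64(212.54179500059905))]
[(np.float64(317.66483927560165), np.float64(218.4832133492321)), (np.float64(315.47002536441903), np.float64(219.664378035374)), (np.float64(313.2636175962534), np.float64(220.8517820907739))]
top (np.float64(216.22798063751011), np.float64(224.260647884068))
side (np.float64(332.8406332163158), np.float64(241.95249524147414)) (np.float64(307.5071654738396), np.float64(222.23202564233586)) (np.float64(319.90634280301947), np.float64(231.88398494218475))
top (np.float64(201.01796749356674), np.float64(233.5075149361323)) (np.float64(237.56542048494163), np.float64(217.70727929470107)) (np.float64(219.32294514453193), np.float64(225.59388658111018))
48 [0.45352064 0.17619891 0.17399022] [[3.220e+02 2.100e+02 4.449e-01 1.594e-01 1.798e-01]
 [3.240e+02 2.130e+02 4.393e-01 1.635e-01 1.697e-01]
 [3.250e+02 2.150e+02 4.388e-01 1.715e-01 1.679e-01]
 [3.180e+02 2.180e+02 4.683e-01 1.896e-01 1.774e-01]]
```

The bar model matches both the picture and the tip positions, so I'll descend and close.

To row units: -0.082 m / 0.8 = -0.1025, -0.07 m / 0.8 = -0.0875.

play_rows(
  plan=[
    [0,-0.0013,-0.0313,0,0,0,0.3],
    [0,-0.0013,-0.0625,0,0,0,0.3],
    [0,-0.0013,-0.0875,0,0,0,0.3],
    [0,-0.0013,-0.1025,0,0,0,0.3],
    [0,-0.0013,-0.1025,0,0,0,0.3],
    [0,-0.0013,-0.1025,0,0,0,0],
    [0,-0.0013,-0.1025,0,0,0,0],
    [0,-0.0013,-0.1025,0,0,0,0],
    [0,-0.0013,-0.1025,0,0,0,0],
  ],
  newtons=25,
)

```text
time: 2.58
tool_pos: [0.4504, 0.1697, 0.0831]
eef_rot: [-0.001, 0.554, 0.833, -0.001]
force: [-7.1, -1.5, 5.9]
gripper_width: 0.0112
grip_force: 25.0
```

```bash
python3 - <<'E'
import numpy as np
a=np.radians(22.6)
def P(t): 
    X=.25*(1-np.cos(t))+.006*np.sin(t); return np.array([X*np.cos(a),X*np.sin(a),.25*np.sin(t)-.006*(1-np.cos(t))])
for s,e in((0,.68),(.68,1.36)):
    print(e,[(P(s+(e-s)*k/10)-P(s)).round(4).tolist() for k in range(1,11)])
E
```

```text
0.68 [[0.0009, 0.0004, 0.017], [0.0029, 0.0012, 0.0338], [0.0059, 0.0025, 0.0505], [0.01, 0.0042, 0.0669], [0.0151, 0.0063, 0.083], [0.0211, 0.0088, 0.0987], [0.0282, 0.0117, 0.1139], [0.0362, 0.0151, 0.1285], [0.0451, 0.0188, 0.1425], [0.0548, 0.0228, 0.1559]]
1.36 [[0.0106, 0.0044, 0.0126], [0.0219, 0.0091, 0.0243], [0.0339, 0.0141, 0.0353], [0.0466, 0.0194, 0.0453], [0.0599, 0.0249, 0.0543], [0.0737, 0.0307, 0.0623], [0.088, 0.0366, 0.0694], [0.1027, 0.0428, 0.0753], [0.1178, 0.049, 0.0801], [0.1331, 0.0554, 0.0839]]
```

play_rows(
  plan=[
    [0,0,0.0213,0,0,0,0],
    [0.0025,0.0013,0.0425,0,0,0,0],
    [0.0063,0.0031,0.0631,0,0,0,0],
    [0.0113,0.005,0.0838,0,0,0,0],
    [0.0175,0.0075,0.1038,0,0,0,0],
    [0.025,0.0106,0.1231,0,0,0,0],
    [0.0338,0.0144,0.1425,0,0,0,0],
    [0.0438,0.0188,0.1606,0,0,0,0],
    [0.055,0.0231,0.1781,0,0,0,0],
    [0.0675,0.0281,0.195,0,0,0,0],
  ],
  newtons=25,
)

```text
time: 3.82
tool_pos: [0.5024, 0.1914, 0.239]
eef_rot: [-0.003, 0.554, 0.833, -0.003]
force: [-14.5, -4.5, 7.7]
gripper_width: 0.0111
grip_force: 25.0
```

To row units: 0.124 m / 0.8 = 0.155, 0.113 m / 0.8 = 0.1413.

play_rows(
  plan=[
    [0.0106,0.0044,0.0158,0,0,0,0],
    [0.0244,0.01,0.0304,0,0,0,0],
    [0.0394,0.0163,0.0441,0,0,0,0],
    [0.055,0.0231,0.0566,0,0,0,0],
    [0.0719,0.03,0.0679,0,0,0,0],
    [0.0894,0.0369,0.0779,0,0,0,0],
    [0.1069,0.0444,0.0868,0,0,0,0],
    [0.125,0.0519,0.0941,0,0,0,0],
    [0.1413,0.0588,0.0988,0,0,0,0],
    [0.155,0.0644,0.1025,0,0,0,0],
  ],
  newtons=25,
)

```text
time: 5.08
tool_pos: [0.6306, 0.2447, 0.3232]
eef_rot: [0.0, 0.554, 0.833, 0.001]
force: [-3.3, -0.3, 5.9]
gripper_width: 0.0113
grip_force: 25.0
```

```bash
python3 - <<'E'
from h import *
im,d=snap('side','side2'); s=get_state();print(s['tool_pos'],s['force'])
a=np.radians(22.6);v=s['tool_pos'][:2]-[.4504,.1697];print('dX',v@[np.cos(a),np.sin(a)],'dZ',s['tool_pos'][2]-.0831)
E
```

```text
[0.63186204 0.24524884 0.32336558] [-0.77858471  0.07761219  9.39430036]
dX 0.19656067307030087 dZ 0.2402655834596345
```

play_rows(
  plan=[
    [0.0038,0.0015,0.0006,0,0,0,0],
    [0.0075,0.0031,0.0013,0,0,0,0],
    [0.0113,0.0046,0.0019,0,0,0,0],
    [0.0113,0.0046,0.0019,0,0,0,0],
    [0.0113,0.0046,0.0019,0,0,0,0],
  ],
  newtons=25,
)

```text
time: 5.75
tool_pos: [0.6388, 0.2481, 0.3248]
eef_rot: [0.0, 0.554, 0.833, 0.001]
force: [-5.6, -1.0, 10.2]
gripper_width: 0.0112
grip_force: 25.0
```

To row units: 0.003 m / 0.8 = 0.0038, 0.0012 m / 0.8 = 0.0015.

play_rows(
  plan=[
    [0.0038,0.0015,0,0,0,0,0],
    [0.0038,0.0015,0,0,0,0,0],
    [0.0038,0.0015,0,0,0,0,0],
    [0.0038,0.0015,0,0,0,0,0],
  ],
  newtons=25,
)

```text
time: 6.25
tool_pos: [0.64, 0.2486, 0.325]
eef_rot: [-0.001, 0.554, 0.833, -0.001]
force: [-12.3, -3.2, 14.6]
gripper_width: 0.0107
grip_force: 25.0
```

```bash
python3 - <<'E'
from h import *
print(get_state()['tool_pos'],get_state()['force'])
im,d=snap('side','side3'); im2,d2=snap('top','top3')
A=cv2.resize(im[150:350,180:380,::-1],(500,500),interpolation=cv2.INTER_CUBIC)
B=cv2.resize(im2[110:260,120:300,::-1],(300,250));B=cv2.resize(B,(300,500)) if 0 else cv2.copyMakeBorder(B,0,250,0,0,0)
cv2.imwrite('pics/c3.png',np.hstack([A,B]))
E
```

```text
[0.64004674 0.24861291 0.32496965] [-12.33046567  -3.20517302  14.62551756]
```

View pics/c3.png

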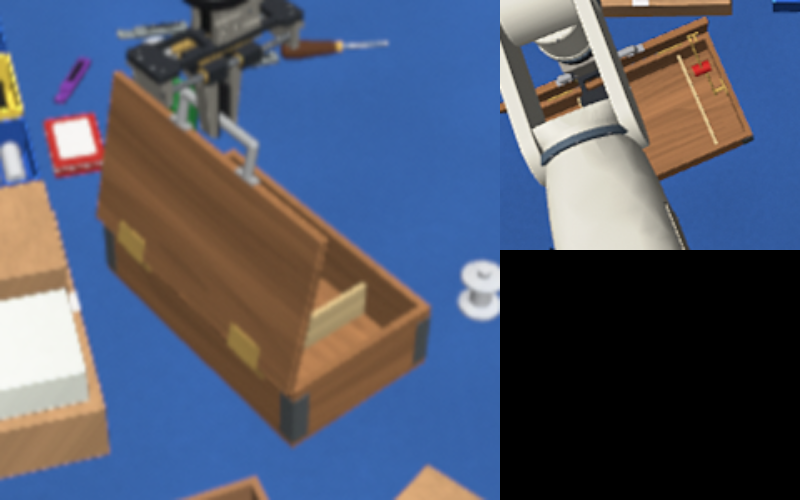

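The lid is up against its stop, and the stay's red knee at (702,68) in the inset looks nearly straight. I'll relax, release, rise and move off towards lever B.

To row units: -0.17 m / 0.8 = -0.2125, -0.12 m / 0.8 = -0.15.

play_rows(
  plan=[
    [-0.0038,-0.0015,0,0,0,0,0],
    [-0.0038,-0.0015,0,0,0,0,0.3],
    [-0.0038,-0.0015,0,0,0,0,0.3],
    [-0.0038,-0.0015,0,0,0,0,0.3],
    [-0.0038,-0.0015,0.025,0,0,0,0.3],
    [-0.0038,-0.0015,0.0625,0,0,0,0.3],
    [-0.0163,-0.025,0.1,0,0,0,0.3],
    [-0.05,-0.0875,0.1,0,0,0,0.5],
    [-0.0875,-0.15,0.1,0,0,0,0.5],
    [-0.125,-0.2125,0.0875,0,0,0,0.5],
  ],
  newtons=25,
)

```text
time: 7.6
tool_pos: [0.5416, 0.0779, 0.3925]
eef_rot: [0.001, 0.554, 0.833, 0.0]
force: [0.7, 0.3, 0.1]
gripper_width: 0.0461
grip_force: 0.0
```

To row units: -0.368 m / 0.8 = -0.46, -0.34 m / 0.8 = -0.425, -100 degrees / 180 = -0.5556.

play_rows(
  plan=[
    [-0.0125,-0.0625,-0.025,0,0,-0.0556,0.5],
    [-0.025,-0.125,-0.0625,0,0,-0.1111,0.5],
    [-0.0375,-0.1875,-0.1,0,0,-0.1667,0.5],
    [-0.05,-0.25,-0.1375,0,0,-0.2222,0.5],
    [-0.0625,-0.3125,-0.1875,0,0,-0.2778,0.5],
    [-0.075,-0.375,-0.225,0,0,-0.3333,0.5],
    [-0.0875,-0.425,-0.25,0,0,-0.3889,0.5],
    [-0.0963,-0.46,-0.275,0,0,-0.4444,0.5],
    [-0.0963,-0.46,-0.3,0,0,-0.5,0.5],
    [-0.0963,-0.46,-0.3125,0,0,-0.5556,0.5],
  ],
)

```text
time: 8.85
tool_pos: [0.4645, -0.2891, 0.1408]
eef_rot: [-0.001, 0.994, 0.108, -0.001]
force: [-1.0, -0.8, 0.6]
gripper_width: 0.0461
grip_force: 0.0
```

```bash
python3 - <<'E'
from h import *
print(get_state()['tool_pos'],get_state()['eef_rot'])
im,d=snap('side','side4'); im2,d2=snap('top','top4')
A=cv2.resize(im2[110:310,120:300,::-1],None,fx=3,fy=3,interpolation=cv2.INTER_CUBIC)
B=cv2.resize(im[90:290,160:250,::-1],None,fx=2.8,fy=3,interpolation=cv2.INTER_CUBIC)
cv2.imwrite('pics/c4.png',np.hstack([A,B]))
E
```

```text
[ 0.46445329 -0.28912845  0.14075036] [-5.01353527e-04  9.94190841e-01  1.07628683e-01 -6.21608885e-04]
```

View pics/c4.png

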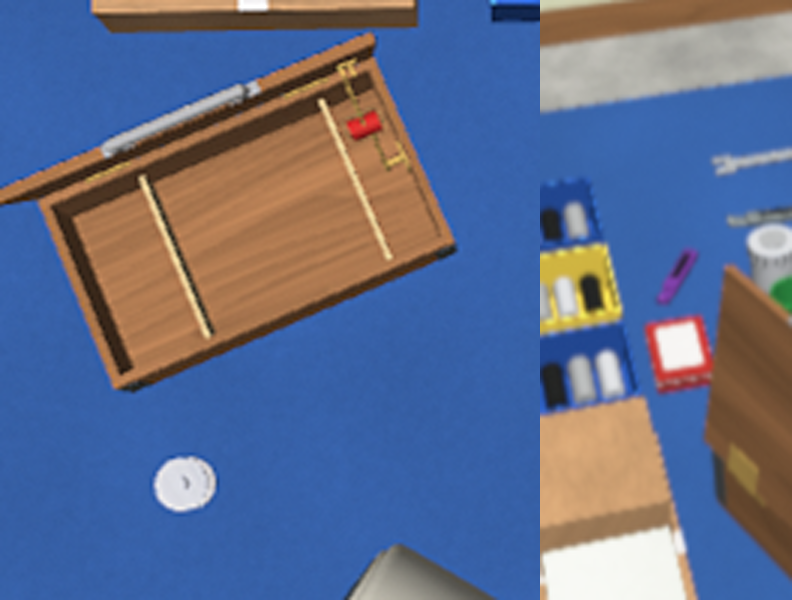

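The lid holds itself up. In the crop the red knee is at (365,124), the narrow bay is on the left between (60,200) and (205,335), and the partitions are visible. I'll measure the chest's rim, knee and bar, then the levers again.

```bash
cat >> h.py <<'E'
A0=np.radians(22.6); EX=np.array([np.cos(A0),np.sin(A0)]); EY=np.array([-EX[1],EX[0]]); O=np.array([.5857,.2270])
def chest(p): v=np.asarray(p)[...,:2]-O; return np.stack([v@EX,v@EY],-1)
def levers(im,w,show=True):
    z=w[...,2]; hsv=cv2.cvtColor(im,cv2.COLOR_RGB2HSV)
    m=((hsv[...,1]<70)|(hsv[...,2]<60)).astype(np.uint8)
    m[~((w[...,0]>.35)&(w[...,0]<.66)&(w[...,1]>-.5)&(w[...,1]<-.2)&(z<.03))]=0
    n,l,st,ce=cv2.connectedComponentsWithStats(m)
    for k in range(1,n):
        if st[k,4]<80: continue
        v,u=np.nonzero(l==k); r=cv2.minAreaRect(np.c_[u,v].astype(np.float32)); 
        Q=w[l==k]; print(st[k,4],'px',np.round(ce[k],1),'rect',np.round(r[0],1),np.round(r[1],1),round(r[2],1),'xy',np.round(cv2.minAreaRect(Q[:,:2].astype(np.float32)),4) if 0 else [np.round(t,4) for t in cv2.minAreaRect(Q[:,:2].astype(np.float32))],'z',np.median(Q[:,2]).round(4))
E
python3 - <<'E'
from h import *
for n in('top','side'):
    im,d=load(n+'4'); w=cloud(n,d); hsv=cv2.cvtColor(im,cv2.COLOR_RGB2HSV); C=chest(w); z=w[...,2]
    red=((hsv[...,0]<8)|(hsv[...,0]>172))&(hsv[...,1]>180)&(abs(C[...,0])<.2)&(abs(C[...,1])<.22)
    if red.sum(): print(n,'knee',red.sum(),np.percentile(C[red],[5,50,95],axis=0).round(4).tolist(),np.percentile(z[red],[5,50,95]),np.median(w[red],0))
    rim=(abs(z-.095)<.004)
    for q in (-.1,0,.1):
        s=rim&(abs(C[...,1]-q)<.02)&(C[...,0]<0); print(n,'front rim X at Y',q,np.percentile(C[s][:,0],[2,50,98]).round(4),s.sum())
    s=rim&(abs(C[...,0])<.06)&(C[...,1]>0);print('left rim Y',np.percentile(C[s][:,1],[2,50,98]).round(4))
    s=rim&(abs(C[...,0])<.06)&(C[...,1]<0);print('right rim Y',np.percentile(C[s][:,1],[2,50,98]).round(4))
    s=(abs(C[...,0])<.06)&(abs(z-.06)<.004)
    for lo,hi in((.05,.12),(-.15,-.09)):
        t=s&(C[...,1]>lo)&(C[...,1]<hi); print('partition',np.percentile(C[t][:,1],[2,50,98]).round(4), np.median(z[t]))
    s=(abs(C[...,0])<.04)&(abs(C[...,1]-.132)<.02); print('floor z',np.median(z[s]))
    s=(z>.315)&(abs(C[...,0])<.15)&(abs(C[...,1])<.07); print('bar',np.median(C[s],0),np.percentile(z[s],[50,98]),s.sum())
    levers(im,w)
E
```

```text
top knee 62 [[0.0241, -0.1632], [0.0319, -0.149], [0.0424, -0.1362]] [0.12523818 0.13170564 0.13760898] [0.67286383 0.10088025 0.13170564]
top front rim X at Y -0.1 [-0.107  -0.1012 -0.0973] 32
top front rim X at Y 0 [-0.1075 -0.1029 -0.0971] 41
top front rim X at Y 0.1 [-0.1074 -0.1018 -0.097 ] 37
left rim Y [0.1757 0.1807 0.1865]
right rim Y [-0.1882 -0.183  -0.156 ]
partition [0.0814 0.0841 0.0871] 0.05962089639906165
partition [-0.1229 -0.1201 -0.1182] 0.059552081159240045
floor z 0.010308466299457919
bar [ 0.05428323 -0.00135464] [0.34507421 0.35106091] 240
86 px [405.1 176.6] rect [405. 177.] [16.  6.] 90.0 xy [array([ 0.6069, -0.4212]), array([0.0204, 0.0525]), np.float64(86.7332)] z 0.0101
side front rim X at Y -0.1 [-1.3619 -0.0988 -0.0924] 37
side front rim X at Y 0 [-1.3177 -0.5459 -0.0925] 62
side front rim X at Y 0.1 [-1.2764 -0.5906 -0.0912] 89
left rim Y [0.1755 0.1823 0.1881]
right rim Y [-2.8775 -2.8472 -2.8285]
partition [0.0807 0.0868 0.0897] 0.05903634247685707Traceback (most recent call last):
  File "<stdin>", line 13, in <module>
    return _quantile_unchecked(
        a, q, axis, out, overwrite_input, method, keepdims, weights)
    return _ureduce(a,
                    func=_quantile_ureduce_func,
    ...<5 lines>...
                    overwrite_input=overwrite_input,
                    method=method)
    r = func(a, **kwargs)
    result = _quantile(arr,
                       quantiles=q,
    ...<2 lines>...
                       out=out,
                       weights=wgt)
    slices_having_nans = np.isnan(arr[-1, ...])
                                  ~~~^^^^^^^^^
IndexError: index -1 is out of bounds for axis 0 with size 0
```

```bash
python3 - <<'E'
s=open('h.py').read()
i=s.index('def levers'); s=s[:i]+'''def levers(n,f):
    im,d=load(f); w=cloud(n,d); z=w[...,2]; hsv=cv2.cvtColor(im,cv2.COLOR_RGB2HSV)
    m=((hsv[...,1]<130)|(hsv[...,2]<90)).astype(np.uint8)
    m[~((w[...,0]>.35)&(w[...,0]<.66)&(w[...,1]>-.5)&(w[...,1]<-.2)&(z<.025))]=0
    c,l,st,ce=cv2.connectedComponentsWithStats(m)
    for k in range(1,c):
        if st[k,4]<60: continue
        v,u=np.nonzero(l==k); Q=np.array([atz(n,a,b,.011)[:2] for a,b in zip(u,v)],np.float32); r=cv2.minAreaRect(Q)
        print(f,st[k,4],'px',np.round(ce[k],1),[np.round(t,4) for t in r])
'''; open('h.py','w').write(s)
E
python3 - <<'E'
from h import *
for n,f in(('top','top0'),('side','side0'),('top','top4'),('side','side4')): levers(n,f)
E
```

```text
top0 245 px [404.7 187. ] [array([ 0.5767, -0.4174]), array([0.0226, 0.1115]), np.float64(87.4308)]
top0 248 px [367.1 223.2] [array([ 0.4605, -0.2919]), array([0.1129, 0.0232]), np.float64(0.7284)]
top0 250 px [405.2 225.6] [array([ 0.4466, -0.4145]), array([0.1144, 0.0225]), np.float64(16.0717)]
side0 138 px [271.4 157.4] [array([ 0.4519, -0.4099]), array([0.1178, 0.037 ]), np.float64(17.0893)]
side0 168 px [240.7 162.5] [array([ 0.5836, -0.3914]), array([0.0782, 0.1146]), np.float64(86.7911)]
side0 199 px [282.6 173.7] [array([ 0.435 , -0.2962]), array([0.1763, 0.0537]), np.float64(1.7883)]
top4 95 px [404.9 176.4] [array([ 0.6063, -0.4187]), array([0.0226, 0.0524]), np.float64(87.4308)]
side4 138 px [271.4 157.4] [array([ 0.4519, -0.4099]), array([0.1178, 0.037 ]), np.float64(17.0893)]
side4 168 px [240.7 162.5] [array([ 0.5836, -0.3914]), array([0.0782, 0.1146]), np.float64(86.7911)]
side4 191 px [281.8 174. ] [array([ 0.436 , -0.2908]), array([0.174, 0.043]), np.float64(1.7883)]
```

B: (0.4625, −0.289) at 0°, A: (0.578, −0.415) at −2.6°, C: (0.449, −0.412) at 16°. The side view shows nothing has moved, so I'll grasp B.

To row units: -0.136 m / 0.8 = -0.17, -0.12 m / 0.8 = -0.15, -12.6 degrees / 180 = -0.07.

play_rows(
  plan=[
    [-0.0025,0,-0.05,0,0,-0.0367,0.5],
    [-0.0025,0,-0.1,0,0,-0.07,0.5],
    [-0.0025,0,-0.15,0,0,-0.07,0.5],
    [-0.0025,0,-0.17,0,0,-0.07,0.5],
    [-0.0025,0,-0.17,0,0,-0.07,0.5],
    [-0.0025,0,-0.17,0,0,-0.07,0],
    [-0.0025,0,-0.17,0,0,-0.07,0],
    [-0.0025,0,-0.17,0,0,-0.07,0],
    [-0.0025,0,-0.17,0,0,-0.07,0],
  ],
  newtons=15,
)

```text
time: 10.07
tool_pos: [0.4638, -0.2893, 0.0071]
eef_rot: [0.0, 1.0, 0.001, 0.001]
force: [-0.8, 0.1, 7.4]
gripper_width: 0.0205
grip_force: 15.0
```

To row units: 0.38 m / 0.8 = 0.475, 0.32 m / 0.8 = 0.4, 22.6 degrees / 180 = 0.1256.

play_rows(
  plan=[
    [0,0,0.0375,0,0,0,0],
    [0,0,0.1,0,0,0,0],
    [0,0,0.1625,0,0,0,0],
    [0,0.0375,0.225,0,0,0,0],
    [0,0.1,0.25,0,0,0.0333,0],
    [0,0.175,0.25,0,0,0.0667,0],
    [0,0.25,0.25,0,0,0.1,0],
    [0,0.325,0.25,0,0,0.1256,0],
    [0,0.4,0.25,0,0,0.1256,0],
    [0.0125,0.475,0.25,0,0,0.1256,0],
  ],
)

```text
time: 11.32
tool_pos: [0.4724, 0.093, 0.2065]
eef_rot: [0.0, 0.98, 0.197, 0.0]
force: [0.3, -0.6, 0.2]
gripper_width: 0.0208
grip_force: 15.0
```

To row units: 0.25 m / 0.8 = 0.3125, 0.23 m / 0.8 = 0.2875.

play_rows(
  plan=[
    [0.0125,0.075,0,0,0,0,0],
    [0.025,0.15,0,0,0,0,0],
    [0.0375,0.225,0,0,0,0,0],
    [0.05,0.2875,0,0,0,0,0],
    [0.0538,0.3125,0,0,0,0,0],
    [0.0538,0.3125,0,0,0,0,0],
    [0.0538,0.3125,0,0,0,0,0],
  ],
)

```text
time: 12.2
tool_pos: [0.5157, 0.3397, 0.2059]
eef_rot: [0.0, 0.98, 0.197, -0.0]
force: [-1.3, -0.0, -0.5]
gripper_width: 0.0208
grip_force: 15.0
```

```bash
python3 - <<'E'
from h import *
s=get_state(); print(s['tool_pos'],s['eef_rot'],s['gripper_width'],s['qpos'],'chest',chest(s['tool_pos']))
snap('side','side5');snap('top','top5'); levers('top','top5')
E
```

```text
[0.51572141 0.33970294 0.20594254] [ 3.75281981e-04  9.80409299e-01  1.96970231e-01 -4.40560012e-04] 0.020787881250843597 [ 5.80248425e-01  3.50188564e-01  1.65779410e+00 -4.06022014e-04
  1.13470742e+00  1.75468310e+00] chest [-0.02129374  0.13094095]
top5 245 px [404.7 186.9] [array([ 0.5767, -0.4174]), array([0.0226, 0.1115]), np.float64(87.4308)]
top5 250 px [405.2 225.6] [array([ 0.4466, -0.4145]), array([0.1144, 0.0225]), np.float64(16.0717)]
```

View pics/side5.png

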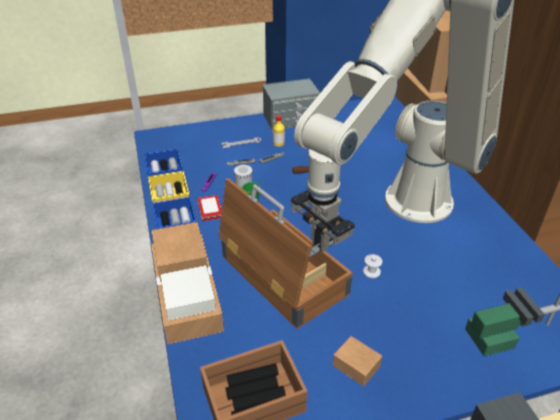

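The lever is held over the narrow bay and the arm clears the lid. To be safe I'll place it a little forward.

To row units: -0.186 m / 0.8 = -0.2325, -0.04 m / 0.8 = -0.05.

play_rows(
  plan=[
    [-0.0125,-0.0038,-0.05,0,0,0,0],
    [-0.0125,-0.0038,-0.1,0,0,0,0],
    [-0.0125,-0.0038,-0.1375,0,0,0,0],
    [-0.0125,-0.0038,-0.175,0,0,0,0],
    [-0.0125,-0.0038,-0.2063,0,0,0,0],
    [-0.0125,-0.0038,-0.225,0,0,0,0],
    [-0.0125,-0.0038,-0.2325,0,0,0,0],
    [-0.0125,-0.0038,-0.2325,0,0,0,0],
    [-0.0125,-0.0038,-0.2325,0,0,0,0.42],
    [-0.0125,-0.0038,-0.2325,0,0,0,0.42],
  ],
)

```text
time: 13.55
tool_pos: [0.5066, 0.3385, 0.0209]
eef_rot: [-0.0, 0.98, 0.197, 0.001]
force: [-0.2, 0.3, 0.1]
gripper_width: 0.0375
grip_force: 0.0
```

```bash
python3 - <<'E'
from h import *
s=get_state(); print(s['tool_pos'],s['force'],s['gripper_width'])
E
```

```text
[0.50655782 0.33850263 0.02087989] [-0.21892011  0.32272779  0.05806864] 0.03752380874469122
```

To row units: -0.38 m / 0.8 = -0.475, -0.32 m / 0.8 = -0.4, -25.2 degrees / 180 = -0.14.

play_rows(
  plan=[
    [0,0,0.0375,0,0,0,0.42],
    [0,0,0.1,0,0,0,0.42],
    [0,0,0.1625,0,0,0,0.42],
    [0,-0.0375,0.2125,0,0,0,0.42],
    [0,-0.1,0.2375,0,0,0,0.42],
    [0,-0.175,0.2375,0,0,-0.0278,0.5],
    [0,-0.25,0.2375,0,0,-0.0667,0.5],
    [0,-0.325,0.2375,0,0,-0.1056,0.5],
    [0,-0.4,0.2375,0,0,-0.14,0.5],
    [0.0125,-0.475,0.2375,0,0,-0.14,0.5],
  ],
)

```text
time: 14.8
tool_pos: [0.5158, -0.0435, 0.2108]
eef_rot: [-0.0, 1.0, -0.022, 0.001]
force: [1.0, 0.2, -0.4]
gripper_width: 0.0461
grip_force: 0.0
```

To row units: -0.374 m / 0.8 = -0.4675, -0.35 m / 0.8 = -0.4375.

play_rows(
  plan=[
    [0.0125,-0.075,0,0,0,0,0.5],
    [0.025,-0.15,0,0,0,0,0.5],
    [0.0375,-0.225,0,0,0,0,0.5],
    [0.05,-0.3,0,0,0,0,0.5],
    [0.0625,-0.375,0,0,0,0,0.5],
    [0.075,-0.4375,-0.0375,0,0,0,0.5],
    [0.0769,-0.4675,-0.075,0,0,0,0.5],
    [0.0769,-0.4675,-0.1,0,0,0,0.5],
    [0.0769,-0.4675,-0.1,0,0,0,0.5],
  ],
)

```text
time: 15.92
tool_pos: [0.5766, -0.4143, 0.1285]
eef_rot: [-0.001, 1.0, -0.021, -0.001]
force: [-0.4, -0.7, -0.2]
gripper_width: 0.0459
grip_force: 0.0
```

```bash
python3 - <<'E'
from h import *
s=get_state(); print(s['tool_pos'],s['eef_rot'])
snap('side','side6');snap('top','top6'); levers('top','top6'); levers('side','side6')
im,d=load('top6'); w=cloud('top',d); C=chest(w)
m=(C[...,1]>.092)&(C[...,1]<.172)&(abs(C[...,0])<.09)&(w[...,2]>.016)&(w[...,2]<.05)
print('in bay',m.sum(),cv2.minAreaRect(C[m].astype(np.float32)),np.median(w[m][:,2]))
E
```

```text
[ 0.57659845 -0.41429784  0.12853289] [-0.00110115  0.99977147 -0.02130789 -0.00133125]
side6 137 px [271.4 157.4] [array([ 0.4519, -0.4099]), array([0.1178, 0.037 ]), np.float64(17.0893)]
side6 169 px [240.8 162.5] [array([ 0.5823, -0.3913]), array([0.0782, 0.1172]), np.float64(86.7911)]
in bay 268 ((0.0008562654256820679, 0.1346912980079651), (0.07686809450387955, 0.17652571201324463), 87.92262268066406) 0.020203303253555682
```

play_rows(
  plan=[
    [0.0013,-0.0006,-0.05,0,0,0,0.5],
    [0.0013,-0.0006,-0.1,0,0,0,0.5],
    [0.0013,-0.0006,-0.1375,0,0,0,0.5],
    [0.0013,-0.0006,-0.1538,0,0,0,0.5],
    [0.0013,-0.0006,-0.1538,0,0,0,0.5],
    [0.0013,-0.0006,-0.1538,0,0,0,0],
    [0.0013,-0.0006,-0.1538,0,0,0,0],
    [0.0013,-0.0006,-0.1538,0,0,0,0],
    [0.0013,-0.0006,-0.1538,0,0,0,0],
  ],
  newtons=15,
)

```text
time: 17.15
tool_pos: [0.5792, -0.4168, 0.0081]
eef_rot: [0.0, 1.0, -0.021, 0.001]
force: [0.1, 0.5, 5.8]
gripper_width: 0.0202
grip_force: 15.0
```

To row units: 0.38 m / 0.8 = 0.475, 0.32 m / 0.8 = 0.4, 25.2 degrees / 180 = 0.14.

play_rows(
  plan=[
    [0,0,0.0375,0,0,0,0],
    [0,0,0.1,0,0,0,0],
    [0,0,0.1625,0,0,0,0],
    [-0.0125,0.0375,0.225,0,0,0,0],
    [-0.025,0.1,0.25,0,0,0.0333,0],
    [-0.0375,0.175,0.25,0,0,0.0667,0],
    [-0.0563,0.25,0.25,0,0,0.1,0],
    [-0.075,0.325,0.25,0,0,0.14,0],
    [-0.0875,0.4,0.25,0,0,0.14,0],
    [-0.1,0.475,0.25,0,0,0.14,0],
  ],
)

```text
time: 18.4
tool_pos: [0.4978, -0.0346, 0.2072]
eef_rot: [-0.0, 0.98, 0.197, 0.0]
force: [0.7, 0.7, -1.2]
gripper_width: 0.0205
grip_force: 15.0
```

To row units: 0.375 m / 0.8 = 0.4688, 0.35 m / 0.8 = 0.4375.

play_rows(
  plan=[
    [0,0.075,0,0,0,0,0],
    [0,0.15,0,0,0,0,0],
    [0.0025,0.225,0,0,0,0,0],
    [0.005,0.3,0,0,0,0,0],
    [0.0075,0.375,0,0,0,0,0],
    [0.0088,0.4375,0,0,0,0,0],
    [0.0088,0.4688,0,0,0,0,0],
    [0.0088,0.4688,-0.0375,0,0,0,0],
    [0.0088,0.4688,-0.0375,0,0,0,0],
  ],
)

```text
time: 19.52
tool_pos: [0.5041, 0.3373, 0.175]
eef_rot: [0.001, 0.98, 0.197, -0.002]
force: [-0.6, 0.8, 0.0]
gripper_width: 0.0206
grip_force: 15.0
```

```bash
python3 - <<'E'
from h import *
s=get_state(); print(s['tool_pos'],s['eef_rot'],s['gripper_width'],chest(s['tool_pos']))
snap('top','top7'); levers('top','top7')
E
```

```text
[0.50406015 0.33726048 0.17499825] [ 0.00105637  0.98033908  0.19730483 -0.00222905] 0.02055709173145981 [-0.03299815  0.13316741]
top7 248 px [405.1 225.5] [array([ 0.4466, -0.4145]), array([0.1144, 0.0225]), np.float64(16.0717)]
```

To row units: -0.142 m / 0.8 = -0.1775, -0.132 m / 0.8 = -0.165.

play_rows(
  plan=[
    [0.0013,0,-0.05,0,0,0,0],
    [0.0013,0,-0.1,0,0,0,0],
    [0.0013,0,-0.1375,0,0,0,0],
    [0.0013,0,-0.165,0,0,0,0],
    [0.0013,0,-0.1775,0,0,0,0],
    [0.0013,0,-0.1775,0,0,0,0],
    [0.0013,0,-0.1775,0,0,0,0.42],
    [0.0013,0,-0.1775,0,0,0,0.42],
  ],
)

```text
time: 20.58
tool_pos: [0.5073, 0.3391, 0.0362]
eef_rot: [-0.0, 0.98, 0.197, 0.001]
force: [0.3, -0.3, 0.5]
gripper_width: 0.0379
grip_force: 0.0
```

To row units: -0.38 m / 0.8 = -0.475, -0.32 m / 0.8 = -0.4, -6.6 degrees / 180 = -0.0367.

play_rows(
  plan=[
    [0,0,0.0375,0,0,0,0.42],
    [0,0,0.1,0,0,0,0.42],
    [0,0,0.1625,0,0,0,0.42],
    [-0.0125,-0.0375,0.2125,0,0,0,0.42],
    [-0.025,-0.1,0.225,0,0,0,0.42],
    [-0.0375,-0.175,0.225,0,0,0,0.5],
    [-0.05,-0.25,0.225,0,0,-0.0167,0.5],
    [-0.0625,-0.325,0.225,0,0,-0.0367,0.5],
    [-0.0688,-0.4,0.225,0,0,-0.0367,0.5],
    [-0.0688,-0.475,0.225,0,0,-0.0367,0.5],
  ],
)

```text
time: 21.82
tool_pos: [0.4513, -0.043, 0.216]
eef_rot: [0.0, 0.99, 0.141, 0.001]
force: [1.1, 0.4, -0.9]
gripper_width: 0.046
grip_force: 0.0
```

To row units: -0.37 m / 0.8 = -0.4625, -0.35 m / 0.8 = -0.4375.

play_rows(
  plan=[
    [0,-0.075,0,0,0,0,0.5],
    [0,-0.15,0,0,0,0,0.5],
    [0,-0.225,0,0,0,0,0.5],
    [0,-0.3,0,0,0,0,0.5],
    [0,-0.375,0,0,0,0,0.5],
    [0,-0.4375,-0.0375,0,0,0,0.5],
    [0,-0.4625,-0.075,0,0,0,0.5],
    [0,-0.4625,-0.1,0,0,0,0.5],
    [0,-0.4625,-0.1,0,0,0,0.5],
  ],
)

```text
time: 22.95
tool_pos: [0.4507, -0.4108, 0.1341]
eef_rot: [-0.001, 0.99, 0.14, -0.001]
force: [0.2, -0.6, 0.3]
gripper_width: 0.0461
grip_force: 0.0
```

```bash
python3 - <<'E'
from h import *
s=get_state(); print(s['tool_pos'],s['eef_rot'])
q=s['eef_rot']; print('tool y deg',2*np.degrees(np.arctan2(q[2],q[1]))-90)
snap('side','side8');im,d=snap('top','top8'); levers('side','side8')
A=cv2.resize(im[120:250,120:280,::-1],None,fx=3,fy=3,interpolation=cv2.INTER_CUBIC)
cv2.imwrite('pics/c5.png',A)
E
```

```text
[ 0.45071387 -0.41084782  0.13405077] [-9.90634553e-04  9.90113426e-01  1.40263235e-01 -8.04436098e-04]
tool y deg -73.87382917904436
side8 138 px [271.4 157.4] [array([ 0.4519, -0.4099]), array([0.1178, 0.037 ]), np.float64(17.0893)]
```

View pics/c5.png

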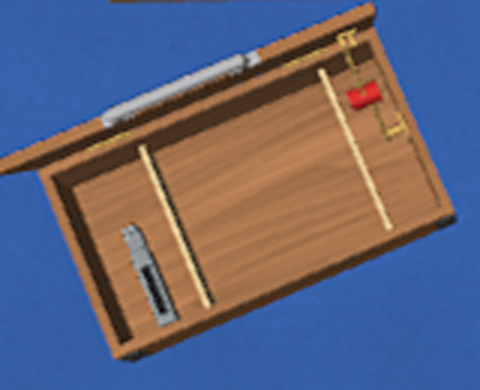

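The stacked levers lie front to back in the narrow bay at (150,275) in the crop. Lever C is next.

play_rows(
  plan=[
    [-0.0013,-0.0013,-0.05,0,0,0,0.5],
    [-0.0013,-0.0013,-0.1,0,0,0,0.5],
    [-0.0013,-0.0013,-0.1375,0,0,0,0.5],
    [-0.0013,-0.0013,-0.16,0,0,0,0.5],
    [-0.0013,-0.0013,-0.16,0,0,0,0.5],
    [-0.0013,-0.0013,-0.16,0,0,0,0],
    [-0.0013,-0.0013,-0.16,0,0,0,0],
    [-0.0013,-0.0013,-0.16,0,0,0,0],
    [-0.0013,-0.0013,-0.16,0,0,0,0],
  ],
  newtons=15,
)

```text
time: 24.18
tool_pos: [0.4512, -0.4128, 0.008]
eef_rot: [0.001, 0.99, 0.14, 0.001]
force: [-0.4, 0.0, 7.5]
gripper_width: 0.0206
grip_force: 15.0
```

To row units: 0.38 m / 0.8 = 0.475, 0.14 m / 0.8 = 0.175, 6.5 degrees / 180 = 0.0361.

play_rows(
  plan=[
    [0,0,0.0375,0,0,0,0],
    [0,0,0.1,0,0,0,0],
    [0,0,0.1625,0,0,0,0],
    [0.0063,0.0375,0.225,0,0,0,0],
    [0.0125,0.1,0.25,0,0,0.0167,0],
    [0.0188,0.175,0.25,0,0,0.0361,0],
    [0.025,0.25,0.25,0,0,0.0361,0],
    [0.0375,0.325,0.25,0,0,0.0361,0],
    [0.0438,0.4,0.25,0,0,0.0361,0],
    [0.05,0.475,0.25,0,0,0.0361,0],
  ],
)

```text
time: 25.42
tool_pos: [0.4904, -0.0304, 0.2073]
eef_rot: [0.0, 0.981, 0.196, 0.0]
force: [1.1, -0.9, -1.5]
gripper_width: 0.0205
grip_force: 15.0
```

play_rows(
  plan=[
    [0.0038,0.075,0,0,0,0,0],
    [0.0075,0.15,0,0,0,0,0],
    [0.0113,0.225,0,0,0,0,0],
    [0.0138,0.3,0,0,0,0,0],
    [0.0163,0.375,0,0,0,0,0],
    [0.0188,0.4313,0,0,0,0,0],
    [0.0188,0.4625,0,0,0,0,0],
    [0.0188,0.4625,-0.0375,0,0,0,0],
    [0.0188,0.4625,-0.0375,0,0,0,0],
  ],
)

```text
time: 26.55
tool_pos: [0.5041, 0.3363, 0.1751]
eef_rot: [0.001, 0.981, 0.196, -0.002]
force: [-1.0, 0.6, -0.3]
gripper_width: 0.0206
grip_force: 15.0
```

```bash
python3 - <<'E'
from h import *
s=get_state(); print(s['tool_pos'],s['eef_rot'],s['gripper_width'],chest(s['tool_pos']))
E
```

```text
[0.50407835 0.33627206 0.17509656] [ 0.00102331  0.98051884  0.19641044 -0.00216905] 0.020610831466407024 [-0.0333612  0.1322479]
```

To row units: -0.131 m / 0.8 = -0.1638, -0.04 m / 0.8 = -0.05.

play_rows(
  plan=[
    [0.0013,0.0013,-0.05,0,0,0,0],
    [0.0013,0.0013,-0.1,0,0,0,0],
    [0.0013,0.0013,-0.1375,0,0,0,0],
    [0.0013,0.0013,-0.1563,0,0,0,0],
    [0.0013,0.0013,-0.1638,0,0,0,0],
    [0.0013,0.0013,-0.1638,0,0,0,0],
    [0.0013,0.0013,-0.1638,0,0,0,0.42],
    [0.0013,0.0013,-0.1638,0,0,0,0.42],
  ],
)

```text
time: 27.55
tool_pos: [0.5071, 0.3391, 0.047]
eef_rot: [-0.0, 0.981, 0.196, 0.001]
force: [0.6, -0.2, -0.4]
gripper_width: 0.0378
grip_force: 0.0
```

To row units: -0.385 m / 0.8 = -0.4813, -0.33 m / 0.8 = -0.4125, 37.4 degrees / 180 = 0.2078.

play_rows(
  plan=[
    [0,0,0.0375,0,0,0,0.42],
    [0,0,0.1,0,0,0,0.42],
    [0,0,0.1625,0,0,0,0.42],
    [-0.0125,-0.05,0.2125,0,0,0,0.42],
    [-0.0125,-0.1125,0.2125,0,0,0,0.7],
    [-0.0125,-0.1875,0.2125,0,0,0.0444,1],
    [0,-0.2625,0.2125,0,0,0.0889,1],
    [0.0125,-0.3375,0.2125,0,0,0.1333,1],
    [0.025,-0.4125,0.2125,0,0,0.1778,1],
    [0.0438,-0.4813,0.2125,0,0,0.2078,1],
  ],
)

```text
time: 28.8
tool_pos: [0.5417, -0.0483, 0.2169]
eef_rot: [0.0, 0.865, 0.502, 0.0]
force: [1.2, -0.2, 0.1]
gripper_width: 0.092
grip_force: 0.0
```

To row units: -0.11 m / 0.8 = -0.1375, -0.08 m / 0.8 = -0.1.

play_rows(
  plan=[
    [0.025,-0.05,0,0,0,0,1],
    [0.05,-0.1,0,0,0,0,1],
    [0.07,-0.1375,0,0,0,0,1],
    [0.07,-0.1375,0,0,0,0,1],
    [0.07,-0.1375,0,0,0,0,1],
  ],
)

```text
time: 29.42
tool_pos: [0.5971, -0.1557, 0.2161]
eef_rot: [-0.0, 0.866, 0.5, -0.0]
force: [0.1, 0.2, -0.2]
gripper_width: 0.0918
grip_force: 0.0
```

```bash
python3 - <<'E'
from h import *
s=get_state(); print(s['tool_pos'],s['eef_rot'],s['gripper_width'])
im,d=snap('side','side9'); im2,_=snap('top','top9')
A=cv2.resize(im[140:240,180:330,::-1],None,fx=3,fy=3,interpolation=cv2.INTER_CUBIC)
B=cv2.resize(im2[140:250,130:220,::-1],(246,300),interpolation=cv2.INTER_CUBIC)
cv2.imwrite('pics/c6.png',np.hstack([A,B]))
for n,I,D in(('side0',)+load('side0'),('side9',im,d)):
    g=cv2.inRange(cv2.cvtColor(I,cv2.COLOR_RGB2HSV),(50,120,40),(80,255,255)); g[:150]=0;g[215:]=0;g[:,:230]=0;g[:,300:]=0
    v,u=np.nonzero(g); print(n,len(u),u.mean(),v.mean(),u.min(),u.max(),v.min(),v.max())
E
```

```text
[ 0.59711401 -0.1557425   0.21611131] [-3.00269427e-04  8.65860570e-01  5.00285298e-01 -6.15611438e-05] 0.09182247023576594
side0 314 250.86305732484075 193.23566878980893 242 259 182 205
side9 95 249.30526315789473 187.8736842105263 243 258 182 198
```

View pics/c6.png

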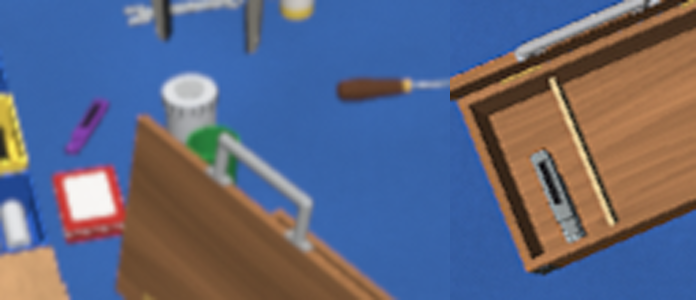

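The cup still stands at its place, with the lid partly hiding it. All the levers are stacked in the bay. I'll grip the cup lightly.

To row units: -0.18 m / 0.8 = -0.225, -0.003 m / 0.8 = -0.0038.

play_rows(
  plan=[
    [0.0013,-0.0038,-0.0625,0,0,0,1],
    [0.0013,-0.0038,-0.125,0,0,0,1],
    [0.0013,-0.0038,-0.175,0,0,0,1],
    [0.0013,-0.0038,-0.21,0,0,0,1],
    [0.0013,-0.0038,-0.225,0,0,0,1],
    [0.0013,-0.0038,-0.225,0,0,0,1],
    [0.0013,-0.0038,-0.225,0,0,0,0.75],
    [0.0013,-0.0038,-0.225,0,0,0,0.62],
    [0.0013,-0.0038,-0.225,0,0,0,0.62],
    [0.0013,-0.0038,-0.225,0,0,0,0.62],
  ],
  newtons=6,
)

```text
time: 30.78
tool_pos: [0.5988, -0.1594, 0.0367]
eef_rot: [0.0, 0.866, 0.5, 0.0]
force: [-1.4, 1.4, 4.7]
gripper_width: 0.0618
grip_force: 6.0
```

play_rows(
  plan=[
    [0,0,0,0,0,0,0.55],
    [0,0,0,0,0,0,0.55],
    [0,0,0,0,0,0,0.55],
  ],
  newtons=6,
)

```text
time: 31.15
tool_pos: [0.5988, -0.1593, 0.0366]
eef_rot: [0.0, 0.866, 0.5, 0.0]
force: [-1.6, 1.4, 6.3]
gripper_width: 0.0618
grip_force: 6.0
```

To row units: 0.31 m / 0.8 = 0.3875, 0.21 m / 0.8 = 0.2625, -37.4 degrees / 180 = -0.2078.

play_rows(
  plan=[
    [0,0,0.025,0,0,0,0.55],
    [0,0,0.075,0,0,0,0.55],
    [0,0,0.1375,0,0,0,0.55],
    [-0.0125,0.025,0.2,0,0,0,0.55],
    [-0.0375,0.075,0.2188,0,0,-0.0444,0.55],
    [-0.0625,0.1375,0.2188,0,0,-0.0889,0.55],
    [-0.075,0.2,0.2188,0,0,-0.1333,0.55],
    [-0.075,0.2625,0.2188,0,0,-0.1778,0.55],
    [-0.075,0.325,0.2188,0,0,-0.2078,0.55],
    [-0.0688,0.3875,0.2188,0,0,-0.2078,0.55],
  ],
  newtons=6,
)

```text
time: 32.4
tool_pos: [0.5434, 0.1523, 0.2125]
eef_rot: [-0.0, 0.981, 0.196, 0.001]
force: [1.3, -0.0, -0.3]
gripper_width: 0.0619
grip_force: 6.0
```

To row units: 0.06 m / 0.8 = 0.075, 0.03 m / 0.8 = 0.0375.

play_rows(
  plan=[
    [0.01,0.0375,0,0,0,0,0.55],
    [0.02,0.075,0,0,0,0,0.55],
    [0.02,0.075,0,0,0,0,0.55],
    [0.02,0.075,0,0,0,0,0.55],
  ],
)

```text
time: 32.9
tool_pos: [0.5593, 0.2102, 0.2115]
eef_rot: [0.0, 0.98, 0.197, -0.0]
force: [0.9, -0.1, -1.0]
gripper_width: 0.0619
grip_force: 6.0
```

```bash
python3 - <<'E'
from h import *
s=get_state(); print(s['tool_pos'],s['eef_rot'],s['gripper_width'],s['grip_force'],chest(s['tool_pos']))
E
```

```text
[0.559319   0.21018686 0.21151769] [ 1.60034885e-04  9.80495243e-01  1.96542746e-01 -4.22438198e-05] 0.0619065409467208 5.999962870946547 [-0.03081642 -0.00538397]
```

play_rows(
  plan=[
    [0,0,-0.05,0,0,0,0.55],
    [0,0,-0.1,0,0,0,0.55],
    [0,0,-0.1375,0,0,0,0.55],
    [0,0,-0.1688,0,0,0,0.55],
    [0,0,-0.19,0,0,0,0.55],
    [0,0,-0.2038,0,0,0,0.55],
    [0,0,-0.2038,0,0,0,0.55],
    [0,0,-0.2063,0,0,0,0.55],
    [0,0,-0.2063,0,0,0,0.72],
    [0,0,-0.2063,0,0,0,0.85],
  ],
)

```text
time: 34.15
tool_pos: [0.5599, 0.2108, 0.0466]
eef_rot: [-0.0, 0.981, 0.196, 0.0]
force: [0.4, 0.3, 0.1]
gripper_width: 0.0742
grip_force: 0.0
```

To row units: -0.25 m / 0.8 = -0.3125, -0.22 m / 0.8 = -0.275.

play_rows(
  plan=[
    [0,0,0,0,0,0,0.85],
    [0,0,0.0375,0,0,0,0.85],
    [0,0,0.0875,0,0,0,0.85],
    [-0.0125,-0.025,0.15,0,0,0,0.85],
    [-0.05,-0.0875,0.2,0,0,0,0.6],
    [-0.0875,-0.15,0.2,0,0,0,0.3],
    [-0.1125,-0.2125,0.2,0,0,0,0],
    [-0.125,-0.275,0.2,0,0,0,0],
    [-0.125,-0.3125,0.2,0,0,0,0],
    [-0.125,-0.3125,0.2,0,0,0,0],
  ],
)

```text
time: 35.4
tool_pos: [0.4595, -0.0408, 0.2064]
eef_rot: [0.0, 0.981, 0.195, 0.0]
force: [0.4, 0.6, 0.1]
gripper_width: 0.0202
grip_force: 0.0
```

```bash
python3 - <<'E'
from h import *
s=get_state(); print(s['tool_pos'],s['eef_rot'],s['qpos'].round(2))
snap('side','side10');im,d=snap('top','top10')
A=cv2.resize(im[110:310,120:330,::-1],None,fx=2.9,fy=2.9,interpolation=cv2.INTER_CUBIC); cv2.imwrite('pics/c7.png',A)
w=cloud('top',d);hsv=cv2.cvtColor(im,cv2.COLOR_RGB2HSV);C=chest(w)
red=((hsv[...,0]<8)|(hsv[...,0]>172))&(hsv[...,1]>180)&(abs(C[...,0])<.2)&(abs(C[...,1])<.22)
print('knee',red.sum(),np.percentile(C[red],[5,50,95],axis=0).round(4).tolist(),np.percentile(w[red][:,2],[5,50,95]))
g=cv2.inRange(hsv,(50,120,40),(80,255,255))>0; g&=(abs(C[...,0])<.1)&(abs(C[...,1])<.19); print('cup',cv2.minAreaRect(C[g].astype(np.float32)),np.percentile(w[g][:,2],[5,95]))
E
```

```text
[ 0.45952089 -0.04077046  0.20636594] [1.64077278e-04 9.80807581e-01 1.94977920e-01 2.70351427e-04] [-0.09  0.1   1.98 -0.    1.06  1.09]
knee 63 [[0.0236, -0.163], [0.0313, -0.1488], [0.0423, -0.1358]] [0.12641662 0.1308281  0.13696727]
cup ((-0.032805293798446655, -0.001993715763092041), (0.06285880506038666, 0.06186259537935257), 26.319595336914062) [0.00827413 0.08411434]
```

View pics/c7.png

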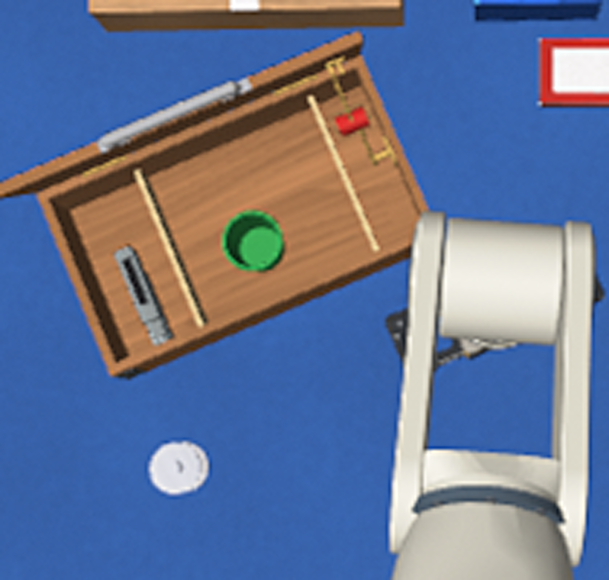

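The cup stands upright in the wide bay at (253,241), and the levers lie in the narrow bay at (145,293). I'll measure the stay and check that nothing green or grey was overlooked.

```bash
python3 - <<'E'
from h import *
im,d=load('top10'); w=cloud('top',d); C=chest(w); z=w[...,2]
hsv=cv2.cvtColor(im,cv2.COLOR_RGB2HSV)
gold=cv2.inRange(hsv,(18,90,90),(34,255,255))>0
m=gold&(C[...,1]<-.125)&(C[...,1]>-.19)&(abs(C[...,0])<.13)
Q=np.c_[np.argwhere(m)[:,::-1],C[m].round(3),z[m].round(3)]; print(Q[np.argsort(Q[:,3])].tolist()[::2])
for n,f in(('top','top10'),('side','side10')):
    I,D=load(f); g=cv2.inRange(cv2.cvtColor(I,cv2.COLOR_RGB2HSV),(45,100,40),(85,255,255)); c,l,st,ce=cv2.connectedComponentsWithStats(g)
    print(f,[(st[k,4],ce[k].round()) for k in range(1,c) if st[k,4]>15])
E
```

```text
[[255.0, 162.0, -0.001, -0.178, 0.064], [253.0, 158.0, 0.014, -0.177, 0.061], [256.0, 165.0, -0.012, -0.177, 0.067], [254.0, 161.0, 0.003, -0.176, 0.066], [256.0, 166.0, -0.012, -0.176, 0.054], [253.0, 159.0, 0.01, -0.175, 0.065], [254.0, 163.0, 0.001, -0.174, 0.046], [253.0, 162.0, 0.003, -0.172, 0.055], [252.0, 162.0, 0.004, -0.169, 0.056], [238.0, 129.0, 0.079, -0.166, 0.205], [238.0, 130.0, 0.075, -0.165, 0.212], [237.0, 130.0, 0.079, -0.163, 0.202], [238.0, 135.0, 0.094, -0.162, 0.086], [238.0, 134.0, 0.066, -0.161, 0.205], [236.0, 130.0, 0.079, -0.16, 0.207], [236.0, 131.0, 0.078, -0.159, 0.2], [249.0, 163.0, 0.006, -0.159, 0.051], [236.0, 132.0, 0.079, -0.158, 0.185], [249.0, 164.0, 0.001, -0.158, 0.062], [235.0, 130.0, 0.077, -0.157, 0.216], [245.0, 156.0, 0.021, -0.156, 0.103], [248.0, 163.0, 0.004, -0.156, 0.07], [246.0, 159.0, 0.014, -0.155, 0.09], [247.0, 161.0, 0.008, -0.155, 0.085], [246.0, 160.0, 0.015, -0.154, 0.068], [244.0, 155.0, 0.026, -0.154, 0.098], [234.0, 132.0, 0.08, -0.153, 0.192], [240.0, 147.0, 0.041, -0.152, 0.153], [236.0, 138.0, 0.062, -0.151, 0.189], [238.0, 143.0, 0.051, -0.151, 0.166], [240.0, 148.0, 0.04, -0.151, 0.145], [237.0, 143.0, 0.092, -0.15, 0.005], [236.0, 139.0, 0.061, -0.15, 0.181], [239.0, 146.0, 0.046, -0.15, 0.149], [237.0, 141.0, 0.057, -0.15, 0.169], [233.0, 133.0, 0.101, -0.15, 0.108], [234.0, 136.0, 0.095, -0.149, 0.093], [234.0, 135.0, 0.07, -0.149, 0.198], [237.0, 142.0, 0.054, -0.149, 0.171], [235.0, 139.0, 0.094, -0.149, 0.055], [235.0, 137.0, 0.064, -0.149, 0.194], [232.0, 132.0, 0.085, -0.147, 0.18], [232.0, 133.0, 0.095, -0.147, 0.132], [227.0, 136.0, 0.101, -0.129, 0.102], [226.0, 137.0, 0.1, -0.125, 0.1]]
top10 [(np.int32(345), array([207., 193.])), (np.int32(1286), array([ 76., 345.])), (np.int32(79), array([ 68., 374.]))]
side10 [(np.int32(1914), array([494., 328.]))]
```

The stay has a lower link of about 68 mm and an upper link of about 94 mm, and the knee centre is at chest (0.034, −0.149, 0.121). I'll tilt the closed tool 40° forward, so the wrist stays clear of the lid, and push along (0.9, −0.45).

To row units: 0.1 m / 0.8 = 0.125, 0.02 m / 0.8 = 0.025, -36.9 degrees / 180 = -0.205.

play_rows(
  plan=[
    [0.025,0,0,0.0217,-0.0511,0,0],
    [0.05,0,0,0.0428,-0.1028,0,0],
    [0.075,0,0,0.0644,-0.1539,0,0],
    [0.1,0,0,0.0856,-0.205,0,0],
    [0.125,0.025,0,0.0856,-0.205,0,0],
    [0.125,0.05,0,0.0856,-0.205,0,0],
    [0.125,0.05,0,0.0856,-0.205,0,0],
    [0.125,0.05,0,0.0856,-0.205,0,0],
  ],
)

```text
time: 36.5
tool_pos: [0.5598, 0.0014, 0.2063]
eef_rot: [-0.067, 0.921, 0.185, 0.335]
force: [0.1, -0.6, 0.1]
gripper_width: 0.0004
grip_force: 0.0
```

```bash
python3 - <<'E'
from h import *
from scipy.spatial.transform import Rotation as R
s=get_state(); q=s['eef_rot']; M=R.from_quat([q[1],q[2],q[3],q[0]]).as_matrix()
print(s['tool_pos'],s['gripper_width'],s['qpos'].round(3),s['force']); print('z',M[:,2],'in chest',M[:2,2]@EX,M[:2,2]@EY); print('y',M[:2,1]@EX,M[:2,1]@EY)
for X,Z in((-.012,.175),(.014,.145)):
    p=O+X*EX-.149*EY; print(np.r_[p,Z]-s['tool_pos'])
E
```

```text
[0.5597984  0.00137889 0.20629434] 0.00042930820284513174 [-0.252  0.063  2.257  1.07   0.459  0.021] [ 0.1326529  -0.57466304  0.09906312]
z [ 0.59276036  0.2484422  -0.76610158] in chest 0.6427175961649633 0.0015693475662422857
y 0.002737013498863574 -0.99999622368675
[ 0.07208308  0.08345125 -0.03129434]
[ 0.09608655  0.09344293 -0.06129434]
```

To row units: 0.096 m / 0.8 = 0.12, 0.0935 m / 0.8 = 0.1169.

play_rows(
  plan=[
    [0.0375,0.05,0,0,0,0,0],
    [0.0625,0.0875,0,0,0,0,0],
    [0.09,0.1044,-0.0125,0,0,0,0],
    [0.09,0.1044,-0.0388,0,0,0,0],
    [0.105,0.1106,-0.0575,0,0,0,0],
    [0.12,0.1169,-0.0763,0,0,0,0],
    [0.12,0.1169,-0.0763,0,0,0,0],
    [0.12,0.1169,-0.0763,0,0,0,0],
  ],
)

```text
time: 37.5
tool_pos: [0.6555, 0.094, 0.1455]
eef_rot: [-0.067, 0.921, 0.185, 0.335]
force: [-0.4, -0.4, 0.4]
gripper_width: 0.0003
grip_force: 0.0
```

```bash
python3 - <<'E'
from h import *
s=get_state(); print(s['tool_pos'],s['force'],chest(s['tool_pos']))
im,d=snap('top','top11'); cv2.imwrite('pics/c8.png',cv2.resize(im[110:210,190:290,::-1],None,fx=5,fy=5,interpolation=cv2.INTER_CUBIC))
E
```

```text
[0.65554362 0.09397599 0.14548355] [-0.36168873 -0.36232707  0.35176109] [ 0.01335984 -0.1496497 ]
```

View pics/c8.png

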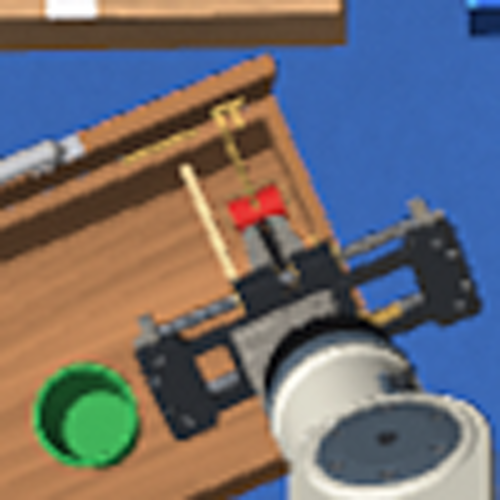

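The closed tip sits right in front of the red knuckle at (258,207). I'll approach to contact, then push.

To row units: -0.018 m / 0.8 = -0.0225, -0.0138 m / 0.8 = -0.0173.

play_rows(
  plan=[
    [0.0063,0.0025,-0.0088,0,0,0,0],
    [0.0131,0.0056,-0.0173,0,0,0,0],
    [0.0163,0.0069,-0.0188,0,0,0,0],
    [0.0194,0.0081,-0.0206,0,0,0,0],
    [0.0225,0.0094,-0.0225,0,0,0,0],
    [0.0225,0.0094,-0.0225,0,0,0,0],
  ],
)

```text
time: 38.3
tool_pos: [0.6738, 0.1017, 0.1273]
eef_rot: [-0.067, 0.921, 0.185, 0.335]
force: [0.6, -0.3, 0.4]
gripper_width: 0.0004
grip_force: 0.3
```

To row units: 0.0125 m / 0.8 = 0.0156, 0.01 m / 0.8 = 0.0125.

play_rows(
  plan=[
    [0.0031,0.0013,-0.0018,0,0,0,0],
    [0.0063,0.0025,-0.0035,0,0,0,0],
    [0.0094,0.0038,-0.0053,0,0,0,0],
    [0.0125,0.0053,-0.0069,0,0,0,0],
    [0.0156,0.0065,-0.0088,0,0,0,0],
    [0.0156,0.0065,-0.0088,0,0,0,0],
  ],
)

```text
time: 39.05
tool_pos: [0.6864, 0.1071, 0.1201]
eef_rot: [-0.067, 0.921, 0.185, 0.335]
force: [-0.5, 0.2, -0.8]
gripper_width: 0.0005
grip_force: 0.0
```

```bash
cat >> h.py <<'E'
def knee(f):
    im,d=load(f); w=cloud('top',d);hsv=cv2.cvtColor(im,cv2.COLOR_RGB2HSV);C=chest(w)
    red=((hsv[...,0]<8)|(hsv[...,0]>172))&(hsv[...,1]>150)&(abs(C[...,0])<.2)&(abs(C[...,1])<.22)
    print('knee',red.sum(),np.nanpercentile(C[red],[5,50,95],axis=0).round(4).tolist(),np.nanpercentile(w[red][:,2],[5,50,95]))
    s=(w[...,2]>.315)&(abs(C[...,0])<.15)&(abs(C[...,1])<.07); print('bar',np.median(C[s],0),np.percentile(w[s][:,2],[50,98]),s.sum())
E
python3 - <<'E'
from h import *
s=get_state(); print(s['tool_pos'],s['force'],chest(s['tool_pos']))
snap('top','top12'); knee('top11'); knee('top12')
E
```

```text
[0.68641282 0.10710549 0.12006207] [-0.4697285   0.17417208 -0.8433313 ] [ 0.04690421 -0.1493913 ]
knee 59 [[0.0256, -0.1635], [0.033, -0.1488], [0.0441, -0.1353]] [0.12487383 0.13222361 0.13918535]
bar [ 0.05411085 -0.00157307] [0.34503425 0.35107789] 240
knee 25 [[0.048, -0.1653], [0.0568, -0.1558], [0.0625, -0.1369]] [0.11249106 0.11944546 0.13365691]
bar [ 0.03531665 -0.00056575] [0.34059827 0.34556165] 236
```

The knee has gone back about 24 mm and the lid has come down slightly, so the lock is broken. I'll retreat and look.

To row units: -0.19 m / 0.8 = -0.2375, -0.11 m / 0.8 = -0.1375, 36.9 degrees / 180 = 0.205.

play_rows(
  plan=[
    [-0.015,-0.0063,0.0188,0,0,0,0],
    [-0.0375,-0.015,0.0475,0,0,0,0],
    [-0.0625,-0.0313,0.0775,0,0,0,0],
    [-0.1,-0.0625,0.1125,0,0,0,0],
    [-0.1375,-0.1,0.125,0,0,0,0],
    [-0.175,-0.1375,0.125,0,0,0,0],
    [-0.2,-0.1625,0.125,-0.0217,0.0511,0,0],
    [-0.225,-0.175,0.125,-0.0428,0.1028,0,0],
    [-0.2375,-0.1875,0.125,-0.0644,0.1539,0,0.2],
    [-0.2375,-0.1875,0.125,-0.0856,0.205,0,0.3],
  ],
)

```text
time: 40.35
tool_pos: [0.4956, -0.0452, 0.2218]
eef_rot: [-0.006, 0.98, 0.195, 0.038]
force: [-0.1, 0.6, -0.7]
gripper_width: 0.0183
grip_force: 0.0
```

```bash
python3 - <<'E'
from h import *
s=get_state(); print(s['tool_pos'],s['eef_rot'],s['gripper_width'],s['qpos'].round(2))
im,d=snap('top','top13'); snap('side','side13'); knee('top13')
w=cloud('top',d);C=chest(w)
Wb=w[(w[...,2]>.315)&(abs(C[...,0])<.15)&(abs(C[...,1])<.07)]
ws=cloud('side',load('side13')[1]);Cs=chest(ws); 
for nm,W,CC in(('top',w,C),('side',ws,Cs)):
  for q in(-.04,0,.04):
    t=(W[...,2]>.33)&(abs(CC[...,0])<.12)&(abs(CC[...,1]-q)<.02); print(nm,q,'bar X',np.percentile(CC[t][:,0],[5,50,95]).round(4),'z',np.percentile(W[t][:,2],[5,50,95]).round(4),t.sum())
for th in (1.2,1.24,1.28,1.32,1.36): print(th,'X',.105-.25*np.cos(th)+.006*np.sin(th),'z',.095+.25*np.sin(th)+.006*np.cos(th))
E
```

```text
[ 0.49564684 -0.04515654  0.22181814] [-0.00626049  0.98001754  0.19514906  0.03799034] 0.018344881873684517 [-0.12  0.11  1.94  0.04  1.03  1.04]
knee 68 [[0.0436, -0.1641], [0.0516, -0.149], [0.0641, -0.1356]] [0.10593307 0.11854787 0.12504552]
bar [ 0.03489519 -0.00038244] [0.34051448 0.34604931] 235
top -0.04 bar X [0.0306 0.0348 0.0405] z [0.3359 0.3411 0.3456] 71
top 0 bar X [0.0305 0.0349 0.0413] z [0.3359 0.3402 0.3457] 71
top 0.04 bar X [0.0307 0.0346 0.0412] z [0.3348 0.3403 0.3441] 73
side -0.04 bar X [0.0361 0.0417 0.0461] z [0.3331 0.339  0.3422] 50
side 0 bar X [0.0355 0.042  0.0464] z [0.334  0.3384 0.3425] 51
side 0.04 bar X [0.0369 0.0417 0.046 ] z [0.3332 0.3389 0.3415] 48
1.2 X 0.02000279589663495 z 0.3301839180186666
1.24 X 0.029475632887003174 z 0.3333947775690174
1.28 X 0.03906929275374647 z 0.33622425633009795
1.32 X 0.04876842768761636 z 0.3386678277394805
1.36 X 0.05855752114175708 z 0.34072158260417756
```

The knee stayed broken, now about 20 mm back, and the lid holds at about 1.28 rad. I'll turn the gripper and go above the bar.

To row units: 0.2 m / 0.8 = 0.25, 0.19 m / 0.8 = 0.2375, 72 degrees / 180 = 0.4.

play_rows(
  plan=[
    [0,0,0.0375,0,0,0,0.3],
    [0,0,0.0875,0,0,0,0.3],
    [0,0,0.1375,0,0,0.05,0.3],
    [0,0.025,0.1875,0,0,0.1,0.3],
    [0,0.0625,0.225,0,0,0.15,0.3],
    [0,0.1,0.2375,0,0,0.2,0.3],
    [0,0.1375,0.2375,0,0,0.25,0.3],
    [0,0.175,0.2375,0,0,0.3,0.3],
    [0,0.2125,0.2375,0,0,0.35,0.3],
    [0,0.25,0.2375,0,0,0.4,0.3],
  ],
)

```text
time: 41.7
tool_pos: [0.4954, 0.1581, 0.4095]
eef_rot: [-0.031, 0.674, 0.737, 0.029]
force: [0.6, -0.0, 0.7]
gripper_width: 0.0278
grip_force: 0.0
```

To row units: 0.12 m / 0.8 = 0.15, 0.1 m / 0.8 = 0.125, 18 degrees / 180 = 0.1.

play_rows(
  plan=[
    [0.025,0.025,0,0,0,0.05,0.3],
    [0.05,0.05,0,0,0,0.1,0.3],
    [0.0875,0.075,0,0,0,0.1,0.3],
    [0.125,0.1,0,0,0,0.1,0.3],
    [0.15,0.1063,0,0,0,0.1,0.3],
    [0.15,0.1063,0,0,0,0.1,0.3],
    [0.15,0.1063,0,0,0,0.1,0.3],
  ],
)

```text
time: 42.58
tool_pos: [0.6153, 0.2415, 0.4098]
eef_rot: [-0.035, 0.553, 0.832, 0.022]
force: [-0.2, 0.2, 0.4]
gripper_width: 0.0271
grip_force: 0.0
```

```bash
python3 - <<'E'
from h import *
from scipy.spatial.transform import Rotation as R
s=get_state(); q=s['eef_rot']; r=R.from_quat([q[1],q[2],q[3],q[0]])
print(s['tool_pos'],s['gripper_width'],s['qpos'].round(2),s['force'])
a=A0; y=np.array([np.cos(a),np.sin(a),0]); z=np.array([0,0,-1]); T=R.from_matrix(np.c_[np.cross(y,z),y,z]); print('turn needed',np.degrees((T*r.inv()).as_rotvec()))
print(np.r_[O+.039*EX,.317]-s['tool_pos'])
E
```

```text
[0.61525025 0.24153933 0.40984354] 0.027134173516267606 [ 0.33  0.3   1.29  0.08  1.56 -0.07] [-0.23935008  0.164474    0.36619252]
turn needed [-4.34947173 -1.89003048 -0.14465063]
[ 0.00645495  0.00044819 -0.09284354]
```

To row units: -0.093 m / 0.8 = -0.1163, -0.08 m / 0.8 = -0.1, -4.3 degrees / 180 = -0.0239.

play_rows(
  plan=[
    [0.0081,0.0006,0,-0.0239,-0.0106,-0.0006,0.3],
    [0.0081,0.0006,-0.025,-0.0239,-0.0106,-0.0006,0.3],
    [0.0081,0.0006,-0.05,-0.0239,-0.0106,-0.0006,0.3],
    [0.0081,0.0006,-0.0688,-0.0239,-0.0106,-0.0006,0.3],
    [0.0081,0.0006,-0.0875,-0.0239,-0.0106,-0.0006,0.3],
    [0.0081,0.0006,-0.1,-0.0239,-0.0106,-0.0006,0.3],
    [0.0081,0.0006,-0.11,-0.0239,-0.0106,-0.0006,0.3],
    [0.0081,0.0006,-0.1163,-0.0239,-0.0106,-0.0006,0.3],
    [0.0081,0.0006,-0.1163,-0.0239,-0.0106,-0.0006,0.3],
  ],
)

```text
time: 43.7
tool_pos: [0.6226, 0.2424, 0.3169]
eef_rot: [0.0, 0.555, 0.832, -0.0]
force: [0.2, 0.4, 0.0]
gripper_width: 0.0277
grip_force: 0.0
```

```bash
python3 - <<'E'
from h import *
s=get_state(); print(s['tool_pos'],s['eef_rot'],s['gripper_width'],s['force'],chest(s['tool_pos']))
im,d=snap('side','side14'); cv2.imwrite('pics/c9.png',cv2.resize(im[160:260,240:370,::-1],None,fx=5,fy=5,interpolation=cv2.INTER_CUBIC))
E
```

```text
[0.62258627 0.24239294 0.31686745] [ 2.61987714e-04  5.54760508e-01  8.32010028e-01 -1.56833866e-04] 0.02766304780522477 [0.19607329 0.35691131 0.01819128] [3.99692194e-02 3.56992796e-05]
```

View pics/c9.png

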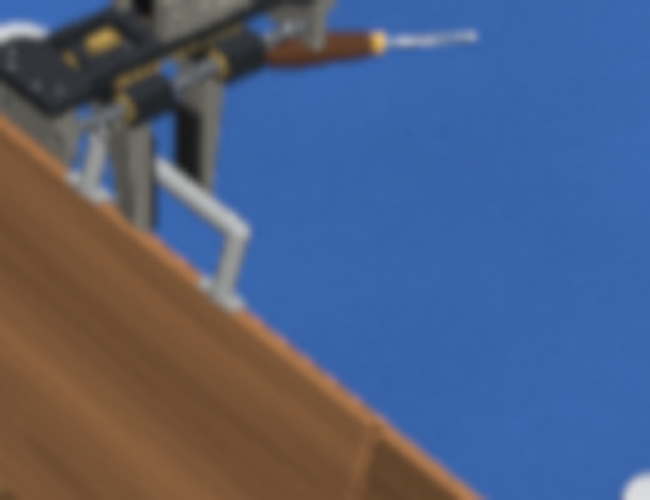

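The bar passes between the two fingers, at about (170,170). I'll close on it and work out the arc.

play_rows(
  plan=[
    [0,0,0,0,0,0,0],
    [0,0,0,0,0,0,0],
    [0,0,0,0,0,0,0],
    [0,0,0,0,0,0,0],
  ],
  newtons=25,
)

```text
time: 44.25
tool_pos: [0.6226, 0.2424, 0.3175]
eef_rot: [0.0, 0.555, 0.832, 0.0]
force: [-1.5, -1.5, 4.2]
gripper_width: 0.0109
grip_force: 25.0
```

```bash
python3 - <<'E'
from h import *
s=get_state(); p=s['tool_pos']; print(p,s['gripper_width'],s['grip_force'],s['force'],chest(p))
# grasped-shut TCP (.4504,.1697,.0831) ; hinge = that + .25 EX, -.006+.019
H=np.array([.4504,.1697])@EX+.25
th=np.arccos(np.clip((H-p[:2]@EX)/.25,-1,1)); 
from scipy.optimize import brentq
f=lambda t:H-.25*np.cos(t)+.006*np.sin(t)-p[:2]@EX
th=brentq(f,.8,1.5); print('theta',th,'z pred tcp',.0831-.006+.25*np.sin(th)+.006*np.cos(th))
P=lambda t:np.array([*( (-.25*np.cos(t)+.006*np.sin(t))*EX),.25*np.sin(t)+.006*np.cos(t)])
ts=np.r_[np.linspace(th,.64,13),np.linspace(.64,0,13)[1:]]
for s0,e in((0,6),(6,12),(12,18),(18,24)): print(ts[e].round(3),[(P(t)-P(ts[s0])).round(4).tolist() for t in ts[s0+1:e+1]])
E
```

```text
[0.62258216 0.24238957 0.31749029] 0.010856710472192584 25.000668168067932 [-1.53098416 -1.4677137   4.16478705] [3.99641281e-02 3.41698990e-05]
theta 1.2916939156130849 z pred tcp 0.3190787336466355
0.966 [[-0.012, -0.005, -0.0038], [-0.0239, -0.0099, -0.0083], [-0.0355, -0.0148, -0.0134], [-0.0468, -0.0195, -0.0193], [-0.0578, -0.0241, -0.0258], [-0.0684, -0.0285, -0.0329]]
0.64 [[-0.0103, -0.0043, -0.0078], [-0.0202, -0.0084, -0.0161], [-0.0296, -0.0123, -0.025], [-0.0386, -0.0161, -0.0345], [-0.0471, -0.0196, -0.0445], [-0.0551, -0.0229, -0.0549]]
0.32 [[-0.0073, -0.003, -0.0107], [-0.0141, -0.0059, -0.0218], [-0.0203, -0.0085, -0.0333], [-0.026, -0.0108, -0.0452], [-0.0311, -0.0129, -0.0573], [-0.0355, -0.0148, -0.0698]]
0.0 [[-0.0038, -0.0016, -0.0127], [-0.0071, -0.0029, -0.0255], [-0.0096, -0.004, -0.0386], [-0.0116, -0.0048, -0.0518], [-0.0128, -0.0053, -0.065], [-0.0135, -0.0056, -0.0783]]
```

To row units: -0.0685 m / 0.8 = -0.0856, -0.058 m / 0.8 = -0.0725.

play_rows(
  plan=[
    [-0.0075,-0.0031,-0.0024,0,0,0,0],
    [-0.015,-0.0063,-0.0048,0,0,0,0],
    [-0.0225,-0.0094,-0.0075,0,0,0,0],
    [-0.03,-0.0125,-0.0104,0,0,0,0],
    [-0.0444,-0.0188,-0.0168,0,0,0,0],
    [-0.0588,-0.0244,-0.0241,0,0,0,0],
    [-0.0725,-0.03,-0.0323,0,0,0,0],
    [-0.0856,-0.0356,-0.0413,0,0,0,0],
  ],
  newtons=25,
)

```text
time: 45.25
tool_pos: [0.5531, 0.2136, 0.2835]
eef_rot: [0.0, 0.555, 0.832, -0.0]
force: [1.4, 1.7, 0.5]
gripper_width: 0.011
grip_force: 25.0
```

To row units: -0.0551 m / 0.8 = -0.0689, -0.0549 m / 0.8 = -0.0686.

play_rows(
  plan=[
    [-0.0129,-0.0054,-0.0098,0,0,0,0],
    [-0.0253,-0.0105,-0.0201,0,0,0,0],
    [-0.037,-0.0154,-0.0313,0,0,0,0],
    [-0.0483,-0.0201,-0.0431,0,0,0,0],
    [-0.0589,-0.0245,-0.0556,0,0,0,0],
    [-0.0689,-0.0286,-0.0686,0,0,0,0],
  ],
)

```text
time: 46.0
tool_pos: [0.4984, 0.1908, 0.2285]
eef_rot: [0.0, 0.555, 0.832, -0.0]
force: [-0.4, 1.2, -0.6]
gripper_width: 0.0109
grip_force: 25.0
```

To row units: -0.0698 m / 0.8 = -0.0873, -0.0573 m / 0.8 = -0.0716.

play_rows(
  plan=[
    [-0.0091,-0.0038,-0.0134,0,0,0,0],
    [-0.0176,-0.0074,-0.0273,0,0,0,0],
    [-0.0254,-0.0106,-0.0416,0,0,0,0],
    [-0.0325,-0.0135,-0.0565,0,0,0,0],
    [-0.0389,-0.0161,-0.0716,0,0,0,0],
    [-0.0444,-0.0185,-0.0873,0,0,0,0],
  ],
)

```text
time: 46.75
tool_pos: [0.4632, 0.1761, 0.1586]
eef_rot: [0.0, 0.555, 0.832, -0.0]
force: [0.8, 1.8, 0.1]
gripper_width: 0.0112
grip_force: 25.0
```

To row units: -0.065 m / 0.8 = -0.0813, -0.0585 m / 0.8 = -0.0731.

play_rows(
  plan=[
    [-0.0024,-0.001,-0.008,0,0,0,0],
    [-0.0048,-0.002,-0.0159,0,0,0,0],
    [-0.0069,-0.0029,-0.0238,0,0,0,0],
    [-0.0089,-0.0036,-0.0319,0,0,0,0],
    [-0.0106,-0.0044,-0.04,0,0,0,0],
    [-0.012,-0.005,-0.0483,0,0,0,0],
    [-0.0134,-0.0055,-0.0563,0,0,0,0],
    [-0.0145,-0.006,-0.0648,0,0,0,0],
    [-0.0153,-0.0063,-0.0731,0,0,0,0],
    [-0.016,-0.0066,-0.0813,0,0,0,0],
  ],
)

```text
time: 48.0
tool_pos: [0.4506, 0.1708, 0.0939]
eef_rot: [0.0, 0.555, 0.832, -0.0]
force: [-0.6, 1.9, -0.2]
gripper_width: 0.011
grip_force: 25.0
```

To row units: -0.012 m / 0.8 = -0.015, -0.0105 m / 0.8 = -0.0131.

play_rows(
  plan=[
    [-0.0003,0,-0.005,0,0,0,0],
    [-0.0004,-0.0001,-0.01,0,0,0,0],
    [-0.0004,-0.0001,-0.0131,0,0,0,0],
    [-0.0004,-0.0001,-0.015,0,0,0,0],
    [-0.0004,-0.0001,-0.015,0,0,0,0],
  ],
)

```text
time: 48.62
tool_pos: [0.4501, 0.1706, 0.0822]
eef_rot: [0.0, 0.555, 0.832, -0.0]
force: [-2.3, 0.5, -2.7]
gripper_width: 0.0111
grip_force: 25.0
```

To row units: -0.003 m / 0.8 = -0.0038, -0.002 m / 0.8 = -0.0025.

play_rows(
  plan=[
    [0,0,-0.0013,0,0,0,0],
    [0,0,-0.0025,0,0,0,0],
    [0,0,-0.0038,0,0,0,0],
    [0,0,-0.0038,0,0,0,0],
  ],
)

```text
time: 49.12
tool_pos: [0.4501, 0.1707, 0.0802]
eef_rot: [0.0, 0.555, 0.832, -0.0]
force: [-7.6, -3.0, 14.0]
gripper_width: 0.0111
grip_force: 25.0
```

```bash
python3 - <<'E'
from h import *
s=get_state(); print(s['tool_pos'],s['force'])
w=cloud('side',snap('side','side15')[1]);C=chest(w)
ws0=cloud('side',load('side0')[1])
for X in(-.08,0,.08):
  for Y in(-.14,.14):
    m=(np.hypot(C[...,0]-X,C[...,1]-Y)<.015)&(w[...,2]<.16)&(w[...,2]>.09); C0=chest(ws0); m0=(np.hypot(C0[...,0]-X,C0[...,1]-Y)<.015)&(ws0[...,2]<.16); print(X,Y,np.median(w[m][:,2]).round(4),np.median(ws0[m0][:,2]).round(4))
E
```

```text
[0.450087   0.17066207 0.08015444] [-7.58849446 -2.98942291 13.9987434 ]
-0.08 -0.14 0.1053 0.1055
-0.08 0.14 0.106 0.1061
0 -0.14 0.1052 0.1059
0 0.14 0.1059 0.1053
0.08 -0.14 0.1058 0.1054
0.08 0.14 0.1062 0.1062
```

The lid heights match the shut ones at the start, and there is firm contact of 14 N. I'll release, rise and check.

To row units: -0.15 m / 0.8 = -0.1875, 0.14 m / 0.8 = 0.175.

play_rows(
  plan=[
    [0,0,0.0013,0,0,0,0],
    [0,0,0.0013,0,0,0,0.3],
    [0,0,0.0013,0,0,0,0.3],
    [0,0,0.0013,0,0,0,0.3],
    [0,0,0.025,0,0,0,0.3],
    [0,0,0.0625,0,0,0,0.3],
    [0,0,0.125,0,0,0,0.3],
    [-0.025,-0.0625,0.175,0,0,0,0.3],
    [-0.0375,-0.125,0.175,0,0,0,0.3],
    [-0.0375,-0.1875,0.175,0,0,0,0.3],
  ],
)

```text
time: 50.42
tool_pos: [0.4201, 0.0196, 0.2203]
eef_rot: [0.001, 0.554, 0.832, 0.001]
force: [0.4, -0.0, 0.7]
gripper_width: 0.0275
grip_force: 0.0
```

```bash
python3 - <<'E'
from h import *
s=get_state(); print(s['tool_pos'],s['force'])
im,d=snap('side','side16'); cv2.imwrite('pics/c10.png',im[:,:,::-1])
w=cloud('side',d);C=chest(w);ws0=cloud('side',load('side0')[1]);C0=chest(ws0)
f=lambda W,CC:np.median(W[(np.hypot(CC[...,0]+.08,CC[...,1])<.02)&(W[...,2]<.2)][:,2])
g=lambda W,CC:np.median(W[(abs(CC[...,0]+.145)<.006)&(abs(CC[...,1])<.05)&(W[...,2]>.08)&(W[...,2]<.2)][:,2])
print(f(w,C),f(ws0,C0),g(w,C),g(ws0,C0))
E
```

```text
[0.42014912 0.0195523  0.22032455] [ 0.40360205 -0.02585311  0.74741702]
0.10496717000381317 0.10506233881752292 0.10339961633149508 0.10363813653239684
```

View pics/c10.png

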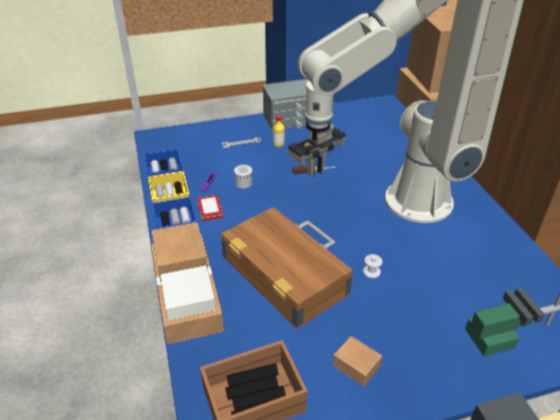

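The picture shows the chest fully shut at (285,265), the bystanders where they were, no cup or grey lever left on the shelf, and the robot touching nothing.

```bash
python3 -c "
from rig import bot; print(bot.job_done())"
```

```text
the job is handed in; nothing more can be done
None
```

The job is handed in: the one green cup stands in the wide middle bay, all three grey levers lie stacked in the narrow left bay, and the lid is fully shut with the bystanders left where they were.

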